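# Complete and clamp a row of mould plates

### The job

Take the spare square plate (the shorter of the two in the wooden stand) and stand it on edge in the clamp, in the gap between the back stop and the leaning row of four. Then wind the crank clockwise, about a turn and a half (take its handle anew as your wrist needs), until it is right against its end stop and all five plates stand upright and square, and only then swing the lock lever fully over towards the back stop. Leave everything else on the bench where it is.

Things in the scene. Friction and masses are not known exactly. Their poses are not given: they have to be found in the camera images.
- clamp: Fixed plate clamp: dark steel base 165 (x) x 270 (y) x 12 mm, green gear housing 80 x 80 mm at the +y end, top 68 mm above the table, back stop across the -y end. Origin on the table under the channel's middle line. Axes: y along the row from back stop to crank, x away from the robot, z up; yawed up to 0.2 rad. Guide rails 12 mm high bound the channel, 64 mm apart in x.
- floor_at_stop (a point): On the clamp's floor (12 mm above the table) at the foot of the back stop's face, mid-width; axes as the clamp's: the row lies on its +y side. The stop is 20 mm thick and 70 mm wide; its two cheeks (x beyond 24 mm either side) rise 60 mm above the floor, the notch between them 22 mm. The home jaw is 51 mm from this face: room for just five plates.
- jaw_face (a point): Middle of the jaw face that pushes the row (the jaw is a steel block 60 mm wide, 18 mm thick, top 76 mm above the table). It slides towards -y of the clamp by 33 mm per crank turn, 104 mm from the back stop at crank 0 and 51 mm at the crank's stop.
- crank (a joint): Crank angle in rad: 0 fully open, 10.0 at its end stop with the jaw home (about one and a half turns). It starts between 0 and 1.0 and grows as the crank turns clockwise seen from above. A steady friction of about 0.12 N m (3 N at the handle) holds it wherever it is left.
- crank_axis (a point): Point on the crank's upright axis, fixed, 102 mm above the table (the height of the handle's middle); axes as the clamp's. At crank 0 the handle stands on the clamp's +x side of it.
- crank_grip (a point): Middle of the crank's handle, 45 mm from the axis, going round with it: a black flat upright tab rigid on the crank arm, 10 mm thick along the direction of travel (this point's y), 22 mm wide along the arm (its x, outwards), 42 mm high, from 79 to 121 mm above the table. The steel arm under it is 16 mm wide, its top 80 mm above the table.
- lock (a joint): Lock lever angle in rad: 0 leaning towards the crank (+y of the clamp), 1.0 fully over towards the back stop (-y). Starts at 0 to 0.15; it stays where it is left and needs only a few N at the tip.
- lock_tip (a point): Tip of the lock lever, a steel lever 60 mm long on a small green block on the robot's side of the clamp (85 mm before the row's middle line); it swings in the clamp's y-z plane, 0.5 rad either side of upright.
- spare_c (a point): Centre of the spare plate: plain steel, 60 wide (its x) x 10 thick (its y) x 60 mm high (its z), 0.22 to 0.37 kg, standing on edge in one of the stand's two slots; its lower 20 mm are in the slot, and its top is 70 mm above the table.
- stand: Fixed wooden stand 86 (x) x 130 (y) x 30 mm high, origin under its centre; two slots 20 mm deep, at y = -35 and +35 mm, hold a plate each, across y. Which plate is in which slot varies.
- odd_c (a point): Centre of the tall plate in the other slot, 60 x 10 x 85 mm high: not wanted, stays there.
- plate1_c (a point): Centre of plate 1 of the row of four (1 nearest the back stop), same size as the spare, 0.28 kg; it starts leaning about 22 to 30 degrees with its top towards the jaw. Its y is its thickness direction. The foot of its near face is about 34 mm from the back stop.
- plate2_c (a point): Centre of plate 2 of the row of four (1 nearest the back stop), same size as the spare, 0.28 kg; it starts leaning about 22 to 30 degrees with its top towards the jaw. Its y is its thickness direction.
- plate3_c (a point): Centre of plate 3 of the row of four (1 nearest the back stop), same size as the spare, 0.28 kg; it starts leaning about 22 to 30 degrees with its top towards the jaw. Its y is its thickness direction.
- plate4_c (a point): Centre of plate 4 of the row of four (1 nearest the back stop), same size as the spare, 0.28 kg; it starts leaning about 22 to 30 degrees with its top towards the jaw. Its y is its thickness direction.
- rule: Steel rule 30 x 200 x 4 mm, lying flat; origin at its underside. To be left alone.
- caliper: Caliper 190 x 75 x 10 mm, lying flat; origin at its underside. To be left alone.
- eyebolt: Eye bolt standing on its collar, 40 mm across, 80 mm high; origin at its underside. To be left alone.
- spring: Yellow die spring standing, 32 mm across, 84 mm high; origin at its underside. To be left alone.
- oil: Green oil bottle, 56 mm across, 150 mm high; origin at its underside. To be left alone.
- driver: Screwdriver, lying; origin at its underside. To be left alone.

How it is judged:
On the way, in this order (a step that is already met when the one before it is completed fails the run):
1. the spare plate stands on its edge on the clamp's floor between the back stop and the row, let go (y of spare_c in the frame of floor_at_stop between 0 and 0.045 m and x of spare_c in the frame of floor_at_stop between -0.008 and 0.008 m and z of spare_c in the frame of floor_at_stop below 0.035 m and angle between spare_c's own z axis and vertical below 0.5 rad and contact force between the fingers and spare below 0.1 N), for 0.2 s.
2. the crank has made its first full turn (joint crank past 7.3) (value of joint crank above 7.3 rad).
3. the crank has been wound on to its stop (joint crank past 9.7 of 10.0) (value of joint crank above 9.7 rad), for 0.2 s.
4. the lock lever is swung over to the back-stop side (joint lock past 0.8) (value of joint lock above 0.8 rad), for 0.2 s.
At the end, for the whole second after the job is handed in: All five plates stand at rest on the clamp floor between back stop and jaw, within 0.07 rad of upright and square, within 6 mm of the channel's middle; crank at its stop (past 9.7 of 10.0 rad); lock lever over (past 0.8 of 1.0 rad) (angle between each of spare_c, plate1_c, plate2_c, plate3_c, plate4_c's own z axis and vertical below 0.07 rad and angle between the y axis of each of spare_c, plate1_c, plate2_c, plate3_c, plate4_c and the y axis of clamp, either way round below 0.07 rad and y of spare_c in the frame of floor_at_stop between 0 and 0.052 m and x of spare_c in the frame of floor_at_stop between -0.006 and 0.006 m and z of spare_c in the frame of floor_at_stop between 0.026 and 0.034 m and linear speed of each of spare, plate1, plate2, plate3, plate4 below 0.02 m/s and y of plate1_c in the frame of floor_at_stop between 0 and 0.052 m and x of plate1_c in the frame of floor_at_stop between -0.006 and 0.006 m and z of plate1_c in the frame of floor_at_stop between 0.026 and 0.034 m and y of plate2_c in the frame of floor_at_stop between 0 and 0.052 m and x of plate2_c in the frame of floor_at_stop between -0.006 and 0.006 m and z of plate2_c in the frame of floor_at_stop between 0.026 and 0.034 m and y of plate3_c in the frame of floor_at_stop between 0 and 0.052 m and x of plate3_c in the frame of floor_at_stop between -0.006 and 0.006 m and z of plate3_c in the frame of floor_at_stop between 0.026 and 0.034 m and y of plate4_c in the frame of floor_at_stop between 0 and 0.052 m and x of plate4_c in the frame of floor_at_stop between -0.006 and 0.006 m and z of plate4_c in the frame of floor_at_stop between 0.026 and 0.034 m and value of joint crank above 9.7 rad and value of joint lock above 0.8 rad); the robot touches nothing.
It fails at once if the tall plate or a bystander (rule, caliper, eye bolt, spring, oil bottle, screwdriver) is shifted by more than 40 mm (distance of any of odd_c, rule, caliper, eyebolt, spring, oil, driver from where it was at the start of the episode above 0.04 m).
It also fails if it takes over 72 s, if anything falls off the work surface, if the arm or the gripper's body presses on something with over 40 N, if the wrist force passes 120 N, or if a joint passes its speed limit or range.

### The arm

A 7-joint arm with a two-finger parallel gripper is mounted at the origin on the work surface. World frame = base frame: x ahead of the robot, y to its left, z up, the work surface at z = 0. Lengths are in m, angles in rad, forces in N, time in s.
With the tool pointing down it reaches from about 0.425 to 1.025 m from the base axis. Payload 3.6 kg.
Tool frame: the origin (TCP) lies at the very end of the fingers, on their centre line; the grasp point (between the pads) lies 19 mm behind it; z points along the fingers, y is the direction in which the jaws open and shut (so a half turn about z gives the same grasp; the last joint's range is limited). The gripper opens to 85 mm and grips with 20 to 120 N. Pads are 22 mm wide; open, the fingers measure 114 mm over their backs; the gripper's body (76 mm by 85 mm) begins 54 mm behind the grasp point. The pads swing forward as they close: fully open they stand 13 mm farther back than shut.
Start: joints at [1.169, 0.591, 0.048, 1.609, -0.033, 0.943, -0.034], TCP at [0.22, -0.691, 0.231] pointing down, gripper open.
Joint ranges: [-2.69, 2.69], [-0.47, 2.24], [-1.27, 1.36], [0.19, 2.51], [-1.53, 4.68], [0.08, 2.07], [-3.09, 3.09]. Speed limits (rad/s): [2.57, 2.57, 3.14, 3.14, 3.14, 3.14, 3.14].

### API

Orientations are given as [roll, pitch, yaw] about the fixed x, y, z axes, in that order (R = Rz(yaw) Ry(pitch) Rx(roll)).
In Python, from plant import arm gives the robot as it stands.
- The arm moves only by the tool apply_moves, never from a script. Its argument "series" is a list of rows, each a list of 5 numbers: the shift along the tool's x, y, z scaled (see below), then the turn about the tool's z scaled (see below), then the opening, from -1 (shut) to 1 (fully open). In form: [[dx, dy, dz, twist, gripper], ...]. A call has 1 to 8 rows; each row is the pose to reach, as a shift and turn from the pose commanded when the call began, along the tool's axes at that moment, turning the shorter way round; what a row does not reach only later rows make up. The controller multiplies each number of a shift by 0.25 m and each number of a turn by 180 degrees. A row lasts 1/12 s, in which the tool goes at most 41.7 mm and 7.16 degrees, less where a joint would pass 70% of its speed; a pose out of reach is approached as far as the arm can. A call with a number of a shift or a turn outside -1 to 1 is refused whole. A call with a gripper value outside its range is refused whole. The fingers move at their own pace and stop on an object; "force" is the grip in N (left out, the last holds). Time passes only in rows, so rows that repeat a pose let the fingers close. It gives the time, the measured TCP pose, the force and the opening at its end, in the units of the state.
- arm.sense(): the state, without advancing time (a new reading comes with each control period).
- arm.grab_frame(name): name is "side" or "top" or "wrist"; returns a dict with "color" (384x512x3 uint8, red, green, blue), "z_map" (384x512 float32, m along the optical axis (not along the pixel's ray), 0 where there is no reading), "fx", "fy", "cx", "cy" (pixels), "dist" ([k1, k2, p1, p2, k3] as OpenCV has them; the pictures are not rectified), "xyz" and "orientation" of the camera in the world. Camera axes: x right, y up, looking along -z (the intrinsics and any distortion apply to the point x, -y, -z); pixel columns grow to the right and rows downward; lengths in m; the calibration is good to about 2 mm. A picture is of the moment at which its call begins.
- arm.close_job(): hands the job in, once; it reports no verdict.
Trained networks look in a picture, given as the dict that the camera call returned (one of the last four; its "shot" number tells which), for a name from the list of things; names that differ only in an ending like _2 or _b are one class to them, and where a whole thing is asked for, a point or a joint stands for the part that bears it (a point fixed in the world has none). Each returns a list of dicts, best first, with "p" (0 to 1); they miss things now and then, are a little off and sometimes report something else, mostly with a low value. They report only what shows in the picture. A call takes as long as a camera call.
- arm.masks_of(picture, name): "region" (384x512 bool, what is visible of it) and "bbox" ([left, top, width, height] in pixels, round what is visible of it).
The state is a dict: "clock": time; "joint_pos": joint angles; "qd": joint speeds; "joint_efforts": joint torques, N m; "ee_pos": TCP position; "orientation": TCP orientation; "ft_force": force on the tool from outside, world axes, zero at the start; "torque": the same for the moment, N m; "finger_gap": opening from 0.0 (shut) to 1.0 (fully open).
Only numpy, scipy, OpenCV 4.12 (cv2) and the standard library are available. Lean on these libraries where they do the work, as an engineer would, in place of code of your own. Each camera call takes 0.05 s, during which the arm holds its last target.

## Working session

There is one attempt and no reset: what is moved stays moved. The work goes in short steps, Python scripts to look and compute and a tool call to move; the robot and the scene stay as the last step left them, time stands still between calls to the robot, and variables do not carry over. Pictures are saved under pics/ and viewed, and the job is handed in when it is done.

Besides the shell and the picture viewer there is one more tool, called after "Call:" in YAML: its name, and indented under it one key for each argument. apply_moves: Moves the arm, as the interface text tells. Shifts and turns lie within -1 to 1; 1 stands for 0.25 m of shift or 180 degrees of turn. Its arguments: {"type":"object","properties":{"series":{"type":"array","items":{"type":"array","items":{"type":"number","minimum":-1,"maximum":1}}},"force":{"type":"number"}},"required":["series"]}

```bash
ls; mkdir -p pics
cat > h.py <<'E'
import numpy as np, cv2, pickle
from scipy.spatial.transform import Rotation as R
from plant import arm
def grab(name,save=None):
    f=arm.grab_frame(name)
    if save: cv2.imwrite('pics/'+save+'.png',cv2.cvtColor(f['color'],cv2.COLOR_RGB2BGR))
    return f
def K(f): return np.array([[f['fx'],0,f['cx']],[0,f['fy'],f['cy']],[0,0,1]],float)
def camR(f):
    o=np.array(f['orientation'],float)
    return R.from_euler('xyz',o).as_matrix() if o.size==3 else (R.from_quat(o).as_matrix() if o.size==4 else o)
def cloud(f):
    h,w=f['z_map'].shape
    u,v=np.meshgrid(np.arange(w),np.arange(h))
    n=cv2.undistortPoints(np.stack([u,v],-1).reshape(-1,1,2).astype(float),K(f),np.array(f['dist'],float)).reshape(h,w,2)
    z=f['z_map'].astype(float)
    P=np.stack([n[...,0]*z,-n[...,1]*z,-z],-1)
    W=P@camR(f).T+np.array(f['xyz'])
    W[z<=0]=np.nan
    return W
def proj(f,p):
    p=np.atleast_2d(p); q=(p-np.array(f['xyz']))@camR(f)
    q=q*[1,-1,-1]
    return cv2.projectPoints(q,np.zeros(3),np.zeros(3),K(f),np.array(f['dist'],float))[0].reshape(-1,2)
E
python3 - <<'E'
from h import *
s=arm.sense();print(s)
for n in ['side','top','wrist']:
    f=grab(n,n+'0');print(n,{k:f[k] for k in f if k not in('color','z_map')}); pickle.dump(f,open(n+'0.pkl','wb'))
E
```

```text
pics
{'clock': 0.0, 'joint_pos': array([ 1.16950154,  0.59215246,  0.04830019,  1.6098655 , -0.03329267,
        0.94272463, -0.03374389]), 'qd': array([-0.00127883,  0.00045799,  0.00101214, -0.00102761,  0.00104003,
       -0.00038403,  0.0017872 ]), 'joint_efforts': array([-4.19533462e-04, -5.48685515e+01,  1.54671013e+00, -1.98119956e+01,
        9.36042052e-03,  8.64544680e-03,  7.15982878e-06]), 'ee_pos': array([ 0.21938635, -0.69010729,  0.23010077]), 'orientation': array([-3.13925151e+00,  1.39023227e-04,  3.07834467e-01]), 'ft_force': array([-0.61439922,  0.34355863, -0.10291111]), 'torque': array([-0.00568099, -0.00922365, -0.03196267]), 'finger_gap': 1.0000516472283467}
side {'fx': 359.9018641074598, 'fy': 359.9018641074598, 'cx': 253.01793275230688, 'cy': 190.55596774066353, 'dist': array([0.02459148, 0.        , 0.        , 0.        , 0.        ]), 'xyz': array([ 0.44154284, -0.77037002,  0.72899515]), 'orientation': array([ 0.8815137 ,  0.00546781, -0.19132329]), 'shot': 1}
top {'fx': 409.8956327112222, 'fy': 409.8956327112222, 'cx': 263.14008687430044, 'cy': 196.349817765596, 'dist': array([-0.14539842,  0.        ,  0.        ,  0.        ,  0.        ]), 'xyz': array([ 0.50393889, -0.0139083 ,  1.23948286]), 'orientation': array([ 0.06119679,  0.00393679, -1.5504186 ]), 'shot': 2}
wrist {'fx': 315.1744256754541, 'fy': 315.1744256754541, 'cx': 250.67436059319587, 'cy': 192.51016062197073, 'dist': array([-0.07338123,  0.        ,  0.        ,  0.        ,  0.        ]), 'xyz': array([ 0.28683515, -0.66727589,  0.37342633]), 'orientation': array([-0.28558296,  0.00234554, -1.26331524]), 'shot': 3}
```

View pics/side0.png

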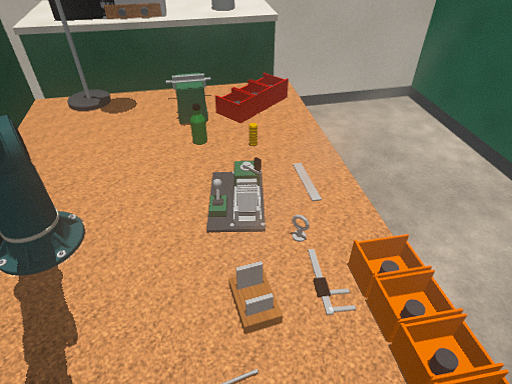

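View pics/top0.png

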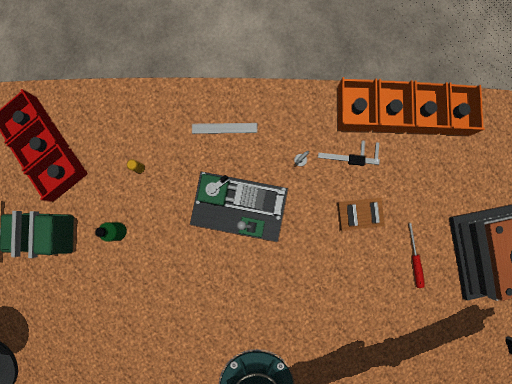

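Run:
```python
from h import *
fs={n:grab(n) for n in ['side','top']}
for n,f in fs.items():
    W=cloud(f); f['W']=W
    for nm in ['clamp','stand','spare_c','odd_c','crank_grip','jaw_face','lock_tip','plate1_c','eyebolt','caliper','rule']:
        for d in arm.masks_of(f,nm)[:2]:
            P=W[d['region']];P=P[~np.isnan(P[:,0])]
            print(n,nm,round(d['p'],2),d['bbox'],len(P),np.round(np.median(P,0),3) if len(P) else '',np.round(np.percentile(P,[3,97],axis=0),3).tolist() if len(P) else '')
    pickle.dump(f,open(n+'1.pkl','wb'))
# enlarged crops
f=fs['top'];c=f['color'][150:260,170:400];cv2.imwrite('pics/topc.png',cv2.resize(c[...,::-1],None,fx=3.4,fy=3.4,interpolation=cv2.INTER_CUBIC))
f=fs['side'];c=f['color'][140:340,190:340];cv2.imwrite('pics/sidec.png',cv2.resize(c[...,::-1],None,fx=3,fy=3,interpolation=cv2.INTER_CUBIC))
```

```text
side clamp 0.85 [207.0, 160.0, 59.0, 75.0] 2985 [0.536 0.025 0.019] [[0.459, -0.072, 0.006], [0.626, 0.18, 0.092]]
side spare_c 0.59 [246.5, 295.3, 28.5, 22.0] 441 [ 0.534 -0.34   0.055] [[0.505, -0.344, 0.028], [0.564, -0.332, 0.07]]
side spare_c 0.16 [234.5, 261.7, 31.2, 25.0] 630 [ 0.525 -0.271  0.064] [[0.497, -0.275, -0.0], [0.556, -0.196, 0.095]]
side odd_c 0.85 [236.3, 264.8, 26.7, 20.8] 560 [ 0.525 -0.271  0.065] [[0.498, -0.275, 0.028], [0.554, -0.265, 0.094]]
side crank_grip 0.53 [243.5, 157.1, 18.7, 17.4] 176 [0.616 0.103 0.082] [[0.587, 0.091, 0.067], [0.631, 0.145, 0.119]]
side lock_tip 0.56 [213.4, 180.5, 8.2, 18.9] 58 [0.491 0.042 0.088] [[0.484, 0.031, 0.059], [0.499, 0.05, 0.099]]
side eyebolt 0.68 [295.8, 215.9, 13.5, 22.9] 280 [ 0.691 -0.124  0.033] [[0.676, -0.137, 0.0], [0.709, -0.101, 0.076]]
side caliper 0.66 [309.7, 248.9, 45.9, 65.1] 812 [ 0.703 -0.307  0.004] [[0.683, -0.361, -0.001], [0.749, -0.185, 0.01]]
side rule 0.54 [293.3, 162.7, 26.2, 39.0] 382 [0.787 0.107 0.002] [[0.772, 0.019, -0.001], [0.803, 0.207, 0.005]]
top clamp 0.73 [189.1, 174.1, 99.0, 64.
[... 1227 characters left out ...]
65, 0.103]]
top plate1_c 0.75 [252.7, 189.9, 11.2, 19.3] 201 [0.571 0.004 0.053] [[0.545, -0.01, 0.021], [0.597, 0.018, 0.073]]
top plate1_c 0.43 [234.1, 221.9, 17.9, 9.7] 62 [0.49  0.049 0.097] [[0.482, 0.034, 0.064], [0.501, 0.06, 0.103]]
top eyebolt 0.65 [294.5, 153.6, 14.4, 13.9] 150 [ 0.69  -0.119  0.007] [[0.676, -0.139, -0.001], [0.711, -0.102, 0.08]]
top caliper 0.56 [321.3, 142.3, 58.6, 23.5] 533 [ 0.705 -0.295  0.006] [[0.685, -0.358, 0.0], [0.747, -0.181, 0.013]]
top caliper 0.36 [244.9, 188.8, 6.5, 18.4] 38 [0.564 0.038 0.07 ] [[0.547, 0.033, 0.066], [0.596, 0.044, 0.074]]
top rule 0.78 [192.2, 124.4, 65.5, 11.5] 645 [0.789 0.116 0.005] [[0.774, 0.025, 0.0], [0.804, 0.209, 0.01]]
```

View pics/topc.png

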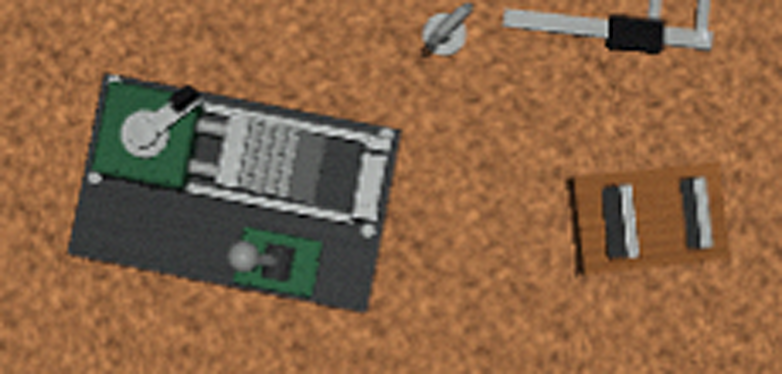

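View pics/sidec.png

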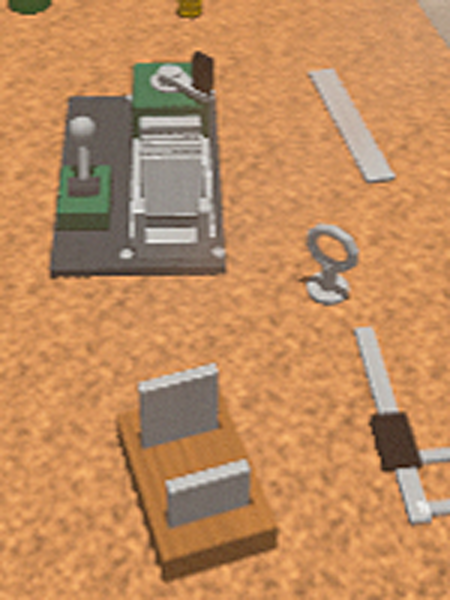

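Run:
```python
from h import *
for n in ['top','side']:
    f=pickle.load(open(n+'1.pkl','rb'));W=f['W']
    x,y,z=W[...,0],W[...,1],W[...,2]
    def rect(m,nm):
        p=W[m][:,:2].astype(np.float32)
        r=cv2.minAreaRect((p*1000).astype(np.float32));print(n,nm,len(p),np.round(r[0],1),np.round(r[1],1),round(r[2],1),np.round(W[m].mean(0),3))
    reg=(x>.43)&(x<.68)&(y>-.12)&(y<.25)
    rect(reg&(z>.006)&(z<.018)&True,'base')
    rect(reg&(z>.060)&(z<.073)&(y>.08),'housing')
    rect(reg&(z>.062)&(z<.08)&(y<-.02)&(x>.5),'stop')
    rect(reg&(z>.095)&(x>.55),'handle')
    rect(reg&(z>.06)&(x<.52),'lever')
    s=(x>.45)&(x<.62)&(y>-.4)&(y<-.2)
    rect(s&(z>.025)&(z<.034),'stand')
    rect(s&(z>.045)&(y<-.3),'spare')
    rect(s&(z>.045)&(y>-.3),'odd')
```

```text
top base 2599 [554.4  64.7] [250.1 367.4] 0.9 [0.531 0.066 0.012]
top housing 591 [593.7 138.2] [80.9 80.1] 80.0 [0.59  0.14  0.068]
top stop 65 [606.1 -69.8] [ 29.6 166.5] 70.3 [ 0.577 -0.061  0.072]
top handle 38 [620.7 102.4] [10.4 21.2] 31.5 [0.62  0.102 0.118]
top lever 75 [492.8  48.7] [22.4 29.7] 1.7 [0.492 0.05  0.093]
top stand 886 [ 531.6 -300.2] [ 86.9 131.6] 7.0 [ 0.532 -0.298  0.03 ]
top spare 119 [ 535.5 -333.9] [60.6 12. ] 5.8 [ 0.535 -0.332  0.065]
top odd 154 [ 527.8 -265.7] [59.5 11.6] 6.7 [ 0.527 -0.264  0.082]
side base 1423 [584.4  46.1] [289.  246.9] 79.0 [0.529 0.032 0.011]
side housing 275 [594.5 134.5] [79.2 83. ] 81.1 [0.583 0.126 0.066]
side stop 61 [605.2 -72.2] [ 29.2 165.4] 70.7 [ 0.572 -0.063  0.069]
side handle 58 [621.8  99.8] [12.2 23.5] 32.0 [0.621 0.098 0.11 ]
side lever 87 [491.6  46.2] [19.5 24.4] 32.8 [0.491 0.043 0.085]
side stand 1307 [ 530.7 -301.5] [ 88.6 134.9] 6.9 [ 0.529 -0.315  0.029]
side spare 299 [ 534.8 -337.1] [61.9 11.3] 6.4 [ 0.534 -0.339  0.061]
side odd 455 [ 526.  -267.6] [61.4 12.5] 7.3 [ 0.526 -0.271  0.075]
```

```bash
cat >> h.py <<'E'
def go(x,y,z,yaw,cur=None):
    """numbers for a move to world tcp pose (tool down)"""
    s=arm.sense()
    p=np.array(s['ee_pos']);o=np.array(s['orientation'])
    if cur is not None: p=np.array(cur[:3]);o=np.array([np.pi,0,cur[3]])
    M=R.from_euler('xyz',o).as_matrix()
    d=M.T@(np.array([x,y,z])-p)/0.25
    t=-(yaw-o[2]); t=(t+np.pi)%(2*np.pi)-np.pi
    print('shift',np.round(d,4),'twist',round(t/np.pi,4),'rows>=',round(max(np.linalg.norm(d)*.25/.0417,abs(np.degrees(t))/7.16),1),'at',np.round(p,4),np.round(o,4),'t',round(s['clock'],2),'j7',round(s['joint_pos'][6],3))
E
python3 - <<'E'
from h import *
go(.42,-.42,.28,.12)
E
```

```text
shift [ 1.092  -0.7899 -0.1948] twist 0.0598 rows>= 8.2 at [ 0.2197 -0.6909  0.2313] [ 3.1416 -0.      0.3079] t 1.35 j7 -0.034
```

Call:
apply_moves:
  series:
    - [0.3,-0.2,-0.08,0.03,1]
    - [0.6,-0.45,-0.16,0.08,1]
    - [0.9,-0.7,-0.2,0.12,1]
    - [1,-0.9,-0.2,0.15,1]
    - [1,-1,-0.2,0.15,1]
    - [1,-1,-0.2,0.15,1]
    - [1,-1,-0.2,0.15,1]
    - [1,-1,-0.2,0.15,1]

```text
clock: 2.02
ee_pos: [0.373, -0.3992, 0.2789]
orientation: [3.141, -0.001, -0.163]
ft_force: [0.5, 0.4, -0.3]
finger_gap: 1.004
```

Run:
```python
from h import *
go(.60,.03,.28,-.165)
```

```text
shift [ 0.617  -1.8415 -0.0047] twist 0.0005 rows>= 11.6 at [ 0.373  -0.3992  0.2789] [ 3.1413e+00 -5.0000e-04 -1.6330e-01] t 2.02 j7 -0.936
```

Call:
apply_moves:
  series:
    - [0.6,-1,0,0,1]
    - [0.6,-1,0,0,1]
    - [0.6,-1,0,0,1]
    - [0.6,-1,0,0,1]
    - [0.6,-1,0,0,1]
    - [0.6,-1,0,0,1]
    - [0.6,-1,0,0,1]
    - [0.6,-1,0,0,1]

```text
clock: 2.68
ee_pos: [0.568, -0.1683, 0.2788]
orientation: [-3.135, -0.005, -0.149]
ft_force: [0.9, 0.9, 0.3]
finger_gap: 0.999
```

Call:
apply_moves:
  series:
    - [0,-0.84,0,0,1]
    - [0,-0.84,0,0,1]
    - [0,-0.84,0,0,1]
    - [0,-0.84,0,0,1]
    - [0,-0.84,0,0,1]
    - [0,-0.84,0,0,1]
    - [0,-0.84,0,0,1]

```text
clock: 3.27
ee_pos: [0.5955, 0.0329, 0.2785]
orientation: [-3.14, -0.0, -0.156]
ft_force: [-0.1, -0.3, -0.2]
finger_gap: 1.001
```

Run:
```python
from h import *
f=grab('wrist','w1');f['W']=cloud(f);pickle.dump(f,open('w1.pkl','wb'))
cv2.imwrite('pics/w1b.png',cv2.resize(f['color'][...,::-1],(768,576)))
s=arm.sense();print(s['ee_pos'],s['orientation'],s['joint_pos'],f['xyz'],f['orientation'])
```

```text
[0.59514761 0.02955123 0.27842892] [ 3.14145714e+00  1.17091036e-04 -1.60259381e-01] [-1.28351562e-01  3.76390319e-01  3.57454680e-03  1.86155471e+00
 -1.54870431e-03  9.03800892e-01 -1.85512468e+00] [0.6652049  0.02317872 0.42172775] [-0.28538452  0.00172766 -1.72688719]
```

View pics/w1b.png

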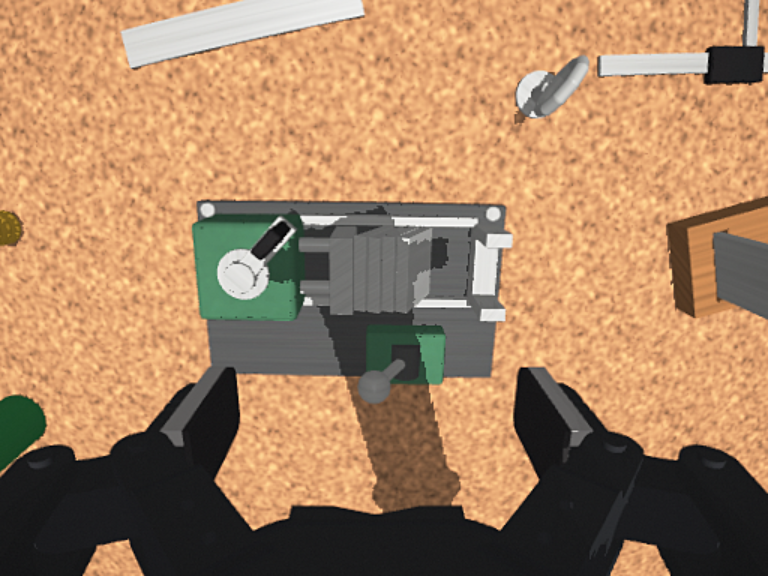

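Run:
```python
from h import *
f=pickle.load(open('w1.pkl','rb'));W=f['W']
x,y,z=W[...,0],W[...,1],W[...,2]
reg=(x>.43)&(x<.68)&(y>-.12)&(y<.25)
def rect(m,nm,W=W):
    p=W[m][:,:2]
    r=cv2.minAreaRect((p*1000).astype(np.float32));print(nm,len(p),np.round(r[0],1),np.round(r[1],1),round(r[2],1),np.round(W[m].mean(0),4))
m=reg&(z>.0635)&(z<.0715)&(y>.07)&(x>.54)
m=cv2.morphologyEx(m.astype(np.uint8),cv2.MORPH_OPEN,np.ones((3,3)))>0
rect(m,'housing')
base=reg&(z>.008)&(z<.016)
n,l,st,_=cv2.connectedComponentsWithStats(base.astype(np.uint8)); k=1+np.argmax(st[1:,4]); rect(l==k,'base'); 
tab=(z>-.004)&(z<.004); print('table',np.nanmedian(z[tab]),'base',np.nanmedian(z[base]),'hous',np.nanmedian(z[m]))
rect(reg&(z>.10)&(x>.57)&(z<.13),'handle')
yaw=-.165
c=np.array([.594,.137])
for yaw in (-.155,-.165,-.175):
  ex=np.array([np.cos(yaw),np.sin(yaw)]);ey=np.array([-np.sin(yaw),np.cos(yaw)])
  X=(W[...,:2]-c)@ex; Y=(W[...,:2]-c)@ey
  # edges of stop cheeks, rails
  for nm,mm in [('cheeks',reg&(z>.066)&(z<.078)&(Y<-.18)),('notch',reg&(z>.030)&(z<.037)&(Y<-.18)&(abs(X)<.022)),('rail+',reg&(z>.02)&(z<.028)&(X>.02)&(X<.06)&(Y<-.14)&(Y>-.19)),('rail-',reg&(z>.02)&(z<.028)&(X<-.02)&(X>-.06)&(Y<-.14)&(Y>-.19)),('jaw',reg&(z>.073)&(z<.079)&(Y>-.12)&(Y<-.0)&(abs(X)<.035)),('handle',reg&(z>.1)&(z<.13)&(X>-.01))]:
    if mm.sum()>3: print(yaw,nm,mm.sum(),'X',np.round(np.percentile(X[mm],[2,98])*1e3,1),'Y',np.round(np.percentile(Y[mm],[2,98])*1e3,1),'mean',np.round([X[mm].mean()*1e3,Y[mm].mean()*1e3],1))
```

```text
housing 3054 [591.5 139.5] [79.1 80.4] 80.0 [0.591  0.141  0.0683]
base 6030 [499.6  74.8] [271.  71.] 80.4 [0.5004 0.0808 0.0128]
table 0.000675002292792104 base 0.012707533571057139 hous 0.06843958809506914
handle 258 [619.3 103.7] [ 9.7 21.3] 38.3 [0.6203 0.1022 0.119 ]
-0.155 cheeks 428 X [-40.  121.7] Y [-228.7 -182.3] mean [  12.3 -196.7]
-0.155 notch 442 X [-21.   15.2] Y [-202.2 -182.5] mean [  -4.  -191.7]
-0.155 rail+ 258 X [22.7 34.7] Y [-185.9 -140.4] mean [  30.4 -162.4]
-0.155 rail- 234 X [-44.9 -22.3] Y [-182.4 -141.6] mean [ -39.  -161.7]
-0.155 jaw 824 X [-32.4  25.4] Y [-82.2 -32.3] mean [ -2.5 -72.2]
-0.155 handle 258 X [21.6 40. ] Y [-38.2 -20.7] mean [ 31.4 -30.3]
-0.165 cheeks 428 X [-38.2 123.9] Y [-227.4 -182.7] mean [  14.3 -196.6]
-0.165 notch 469 X [-21.6  16.3] Y [-202.3 -182.6] mean [  -3.3 -191.7]
-0.165 rail+ 258 X [22.5 36.2] Y [-185.5 -141.1] mean [  31.8 -162.4]
-0.165 rail- 233 X [-43.3 -22. ] Y [-182.7 -141.3] mean [ -37.7 -161.9]
-0.165 jaw 824 X [-31.7  26.1] Y [-82.  -32.1] mean [ -1.8 -72.2]
-0.165 handle 258 X [21.8 40.3] Y [-37.8 -20.5] mean [ 31.7 -30. ]
-0.175 cheeks 428 X [-36.3 126.1] Y [-226.2 -182.8] mean [  16.3 -196.4]
-0.175 notch 487 X [-21.3  17.7] Y [-202.3 -182.6] mean [  -2.2 -191.8]
-0.175 rail+ 257 X [22.6 37.7] Y [-185.2 -141.1] mean [  33.3 -162.4]
-0.175 rail- 232 X [-41.7 -22. ] Y [-183.  -141.5] mean [ -36.3 -162.2]
-0.175 jaw 823 X [-30.9  26.8] Y [-82.  -31.7] mean [ -1.1 -72.3]
-0.175 handle 258 X [22.  40.7] Y [-37.5 -20.2] mean [ 32.  -29.7]
```

```bash
cat > clampfit.py <<'E'
from h import *
def fit(f,yaw0=-.168,c=(.5915,.1395)):
    W=f['W'] if 'W' in f else cloud(f);x,y,z=W[...,0],W[...,1],W[...,2]
    reg=(x>.43)&(x<.68)&(y>-.12)&(y<.25)
    c=np.array(c);yaw=yaw0
    ex=np.array([np.cos(yaw),np.sin(yaw)]);ey=np.array([-np.sin(yaw),np.cos(yaw)])
    X=(W[...,:2]-c)@ex; Y=(W[...,:2]-c)@ey
    out={}
    def edges(nm,m,U,V,lo,hi,step=.006):  # percentiles of V over bins of U
        us,a,b=[],[],[]
        for u in np.arange(lo,hi,step):
            k=m&(U>=u)&(U<u+step)
            if k.sum()>=6: us.append(u+step/2);q=V[k];a.append(np.percentile(q,3));b.append(np.percentile(q,97))
        us=np.array(us)
        for t,v in (('min',a),('max',b)):
            v=np.array(v)
            if len(v)>3:
                p=np.polyfit(us,v,1);r=v-np.polyval(p,us);k=abs(r-np.median(r))<.003
                if k.sum()>3: p=np.polyfit(us[k],v[k],1)
                print(nm,t,'n',k.sum(),'slope',round(p[0],4),'at mid',round(1e3*np.polyval(p,us.mean()),1),'umid',round(1e3*us.mean(),1))
    edges('rail+',reg&(z>.019)&(z<.029)&(X>.02)&(X<.06),Y,X,-.185,-.03)
    edges('rail-',reg&(z>.019)&(z<.029)&(X<-.02)&(X>-.06),Y,X,-.185,-.03)
    edges('housX',reg&(z>.064)&(z<.072)&(abs(X)<.05)&(abs(Y)<.05),Y,X,-.037,.037)
    edges('housY',reg&(z>.064)&(z<.072)&(abs(X)<.05)&(abs(Y)<.05),X,Y,-.037,.037)
    edges('base-',reg&(z>.008)&(z<.017)&(X<-.04)&(X>-.15),Y,X,-.22,.03)
    edges('notch',reg&(z>.029)&(z<.038)&(Y<-.17)&(Y>-.22),X,Y,-.021,.021,.004)
    edges('stopX',reg&(z>.068)&(z<.078)&(Y<-.17)&(Y>-.22)&(abs(X)<.05),Y,X,-.21,-.175,.004)
    edges('stopY',reg&(z>.068)&(z<.078)&(Y<-.17)&(Y>-.22)&(abs(X)<.05),X,Y,-.04,.04,.004)
    edges('jaw',reg&(z>.071)&(z<.08)&(Y>-.12)&(Y<-.05)&(abs(X)<.04),X,Y,-.03,.03,.006)
    edges('jawX',reg&(z>.071)&(z<.08)&(Y>-.12)&(Y<-.05)&(abs(X)<.04),Y,X,-.09,-.06,.004)
if __name__=='__main__':
    import sys
    fit(pickle.load(open(sys.argv[1],'rb')))
E
python3 clampfit.py w1.pkl; echo
python3 - <<'E'
from clampfit import *
fit(pickle.load(open('top1.pkl','rb')),c=(.594,.137))
E
```

```text
rail+ min n 18 slope 0.0063 at mid 30.9 umid -110.0
rail+ max n 25 slope 0.0031 at mid 39.5 umid -110.0
rail- min n 13 slope -0.0002 at mid -39.7 umid -118.3
rail- max n 10 slope 0.0077 at mid -32.3 umid -118.3
housX min n 13 slope 0.0203 at mid -36.5 umid 2.0
housX max n 5 slope -0.0244 at mid 38.9 umid 2.0
housY min n 5 slope -0.0345 at mid -38.1 umid 2.0
housY max n 13 slope -0.0157 at mid 36.4 umid 2.0
base- min n 9 slope -0.0005 at mid -112.5 umid -94.0
base- max n 17 slope -0.047 at mid -51.0 umid -94.0
notch min n 8 slope 0.0015 at mid -203.9 umid 1.0
notch max n 11 slope -0.0012 at mid -184.8 umid 1.0
stopX min n 6 slope 0.0584 at mid -34.6 umid -194.0
stopX max n 6 slope 0.0111 at mid 34.3 umid -194.0
stopY min n 6 slope -0.0075 at mid -203.9 umid -0.0
stopY max n 6 slope -0.008 at mid -185.0 umid -0.0
jaw min n 9 slope -0.0075 at mid -114.8 umid -0.0
jaw max n 10 slope 0.0122 at mid -67.5 umid -0.0
jawX min n 5 slope 0.0072 at mid -28.1 umid -76.0
jawX max n 5 slope 0.0136 at mid 28.8 umid -76.0

rail+ min n 6 slope 0.0059 at mid 31.9 umid -113.4
rail+ max n 6 slope -0.0016
[... 240 characters left out ...]
3 slope 0.2327 at mid -33.0 umid 2.0
housY max n 13 slope 0.0045 at mid 38.1 umid 2.0
base- min n 40 slope 0.0044 at mid -113.6 umid -91.0
base- max n 40 slope -0.0018 at mid -43.3 umid -91.0
notch min n 11 slope -0.0245 at mid -201.9 umid 1.0
notch max n 11 slope 0.0231 at mid -185.6 umid 1.0
stopX min n 4 slope 0.1306 at mid -34.2 umid -194.0
stopX max n 4 slope 0.0394 at mid 32.4 umid -194.0
stopY min n 4 slope 0.0072 at mid -201.6 umid -2.0
stopY max n 4 slope 0.0045 at mid -185.2 umid -2.0
jaw min n 7 slope -0.0283 at mid -114.5 umid -0.0
jaw max n 10 slope -0.0184 at mid -68.3 umid -0.0
jawX min n 4 slope -0.1808 at mid -28.1 umid -78.0
jawX max n 6 slope -0.1038 at mid 26.0 umid -78.0
```

Run:
```python
from h import *
go(.57,-.33,.22,.118)
```

```text
shift [0.1302 1.4358 0.2339] twist -0.0886 rows>= 8.8 at [0.5951 0.0296 0.2784] [ 3.1415e+00  1.0000e-04 -1.6030e-01] t 3.32 j7 -1.855
```

Call:
apply_moves:
  series:
    - [0.07,0.9,0.06,-0.05,0.2]
    - [0.07,0.9,0.06,-0.05,0.2]
    - [0.07,0.9,0.06,-0.05,0.2]
    - [0.07,0.9,0.06,-0.05,0.2]
    - [0.07,0.9,0.06,-0.05,0.2]
    - [0.07,0.9,0.06,-0.05,0.2]

```text
clock: 3.82
ee_pos: [0.5724, -0.2073, 0.2634]
orientation: [3.136, 0.002, -0.019]
ft_force: [0.5, -0.7, -0.2]
finger_gap: 0.597
```

Run:
```python
from h import *
go(.57,-.33,.22,.118)
```

```text
shift [-1.000e-04  4.901e-01  1.761e-01] twist -0.0435 rows>= 3.1 at [ 0.5724 -0.2073  0.2634] [ 3.1362e+00  1.6000e-03 -1.8600e-02] t 3.82 j7 -1.31
```

Call:
apply_moves:
  series:
    - [0,0.2,0.06,-0.03,0]
    - [0,0.4,0.12,-0.04,0]
    - [0,0.5,0.17,-0.044,0]
    - [0,0.53,0.18,-0.044,0]
    - [0,0.53,0.18,-0.044,0]
    - [0,0.53,0.18,-0.044,0]

```text
clock: 4.32
ee_pos: [0.5729, -0.3317, 0.2178]
orientation: [-3.141, 0.002, 0.126]
ft_force: [0.1, 1.3, 0.7]
finger_gap: 0.501
```

Run:
```python
from h import *
f=grab('wrist','w2');f['W']=cloud(f);pickle.dump(f,open('w2.pkl','wb'))
s=arm.sense();print(s['ee_pos'],s['orientation'],s['finger_gap'])
W=f['W'];x,y,z=W[...,0],W[...,1],W[...,2]
m=(x>.48)&(x<.60)&(y>-.37)&(y<-.30)
for lo,hi,nm in ((.066,.075,'top'),(.04,.064,'faces'),):
    k=m&(z>lo)&(z<hi);r=cv2.minAreaRect((W[k][:,:2]*1000).astype(np.float32));print(nm,k.sum(),np.round(r[0],1),np.round(r[1],1),round(r[2],2))
k=(x>.48)&(x<.60)&(y>-.38)&(y<-.20)&(z>.027)&(z<.034)
r=cv2.minAreaRect((W[k][:,:2]*1000).astype(np.float32));print('stand',k.sum(),np.round(r[0],1),np.round(r[1],1),round(r[2],2),np.median(z[k]))
k=m&(z>.066);print('ztop',np.median(z[k]))
```

```text
[ 0.5742034  -0.32934607  0.21846351] [-3.14082655e+00  3.57977249e-04  1.29968690e-01] 0.4979112631458714
top 578 [ 534.5 -334.5] [59.5  9.1] 7.34
faces 60 [ 563.8 -330.9] [0.8 9.3] 7.16
stand 6527 [ 529.7 -299.9] [ 87.2 130.1] 6.85 0.030653492165229335
ztop 0.2958140955683952
```

View pics/w2.png

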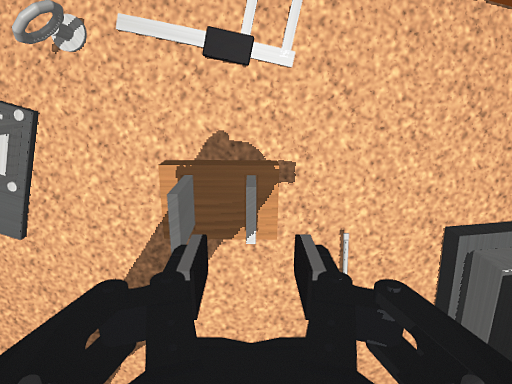

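Run:
```python
from h import *
go(.5345,-.3350,.037,.122)
```

```text
shift [-0.1601  0.0024  0.7259] twist 0.0025 rows>= 4.5 at [ 0.5742 -0.3293  0.2185] [-3.1408e+00  4.0000e-04  1.3000e-01] t 4.37 j7 -0.988
```

Call:
apply_moves:
  series:
    - [-0.08,0.002,0.06,0.0025,0]
    - [-0.14,0.002,0.2,0.0025,0]
    - [-0.16,0.002,0.36,0.0025,0]
    - [-0.16,0.002,0.48,0.0025,0]
    - [-0.16,0.002,0.58,0.0025,0]
    - [-0.16,0.002,0.66,0.0025,0]
    - [-0.16,0.002,0.66,0.0025,0]
    - [-0.16,0.002,0.66,0.0025,0]

```text
clock: 5.03
ee_pos: [0.5358, -0.3326, 0.0535]
orientation: [-3.14, 0.001, 0.127]
ft_force: [0.0, -0.1, 0.6]
finger_gap: 0.5
```

Run:
```python
from h import *
go(.5345,-.3350,.037,.122)
f=grab('wrist','w3')
```

```text
shift [-0.0064  0.0089  0.0659] twist 0.0015 rows>= 0.4 at [ 0.5358 -0.3326  0.0535] [-3.1399e+00  6.0000e-04  1.2660e-01] t 5.03 j7 -0.964
```

View pics/w3.png

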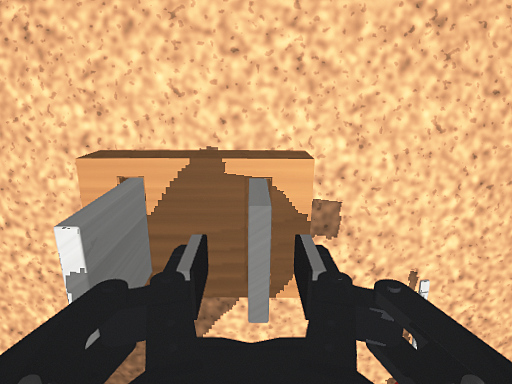

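Call:
apply_moves:
  series:
    - [-0.006,0.007,0.03,0.0015,0]
    - [-0.006,0.007,0.066,0.0015,0]
    - [-0.006,0.007,0.066,0.0015,0]
    - [-0.006,0.007,0.066,0.0015,0]

```text
clock: 5.42
ee_pos: [0.5339, -0.3366, 0.0369]
orientation: [-3.141, 0.0, 0.119]
ft_force: [-0.1, 0.6, 0.2]
finger_gap: 0.502
```

Call:
apply_moves:
  series:
    - [0,0,0,0,-0.5]
    - [0,0,0,0,-0.9]
    - [0,0,0,0,-1]
    - [0,0,0,0,-1]
    - [0,0,0,0,-1]
    - [0,0,0,0,-1]
  force: 60

```text
clock: 5.92
ee_pos: [0.5345, -0.3367, 0.0374]
orientation: [3.141, -0.001, 0.119]
ft_force: [0.0, 0.5, 3.6]
finger_gap: 0.108
```

Call:
apply_moves:
  series:
    - [0,0,-0.06,0,-1]
    - [0,0,-0.16,0,-1]
    - [0,0,-0.3,0,-1]
    - [0,0,-0.42,0,-1]
    - [0,0,-0.5,0,-1]
    - [0,0,-0.55,0,-1]
    - [0,0,-0.55,0,-1]

```text
clock: 6.5
ee_pos: [0.5352, -0.3374, 0.1767]
orientation: [3.139, -0.003, 0.119]
ft_force: [1.5, 0.6, -3.6]
finger_gap: 0.109
```

Run:
```python
from h import *
yaw=-.170
c=np.array([.5915,.1395]);ex=np.array([np.cos(yaw),np.sin(yaw)]);ey=np.array([-np.sin(yaw),np.cos(yaw)])
fas=c+ex*(-.0004)+ey*(-.1846); print('floor_at_stop',fas)
t=fas+ey*.013;print('t',t)
f=grab('wrist','w4')
go(t[0],t[1],.17,yaw)
```

```text
floor_at_stop [ 0.5598747  -0.04237128]
t [ 0.56207407 -0.02955867]
shift [ 0.2569 -1.207   0.0185] twist 0.0921 rows>= 7.4 at [ 0.5342 -0.3368  0.1748] [ 3.1408e+00 -9.0000e-04  1.1930e-01] t 6.55 j7 -0.96
```

View pics/w4.png

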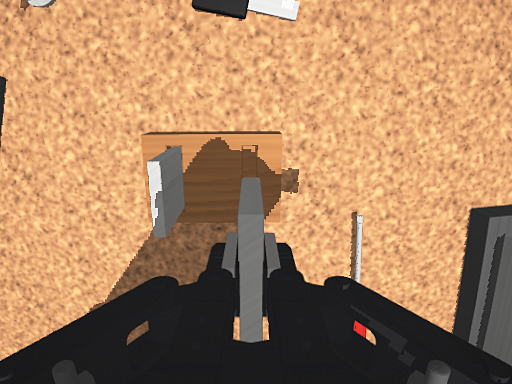

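Call:
apply_moves:
  series:
    - [0.06,-0.1,0,0.02,-1]
    - [0.12,-0.26,0,0.04,-1]
    - [0.18,-0.42,0,0.06,-1]
    - [0.22,-0.58,0,0.08,-1]
    - [0.25,-0.74,0,0.092,-1]
    - [0.257,-0.88,0,0.092,-1]
    - [0.257,-0.97,0,0.092,-1]
    - [0.257,-1,0,0.092,-1]

```text
clock: 7.22
ee_pos: [0.5658, -0.0738, 0.1716]
orientation: [-3.139, 0.007, -0.161]
ft_force: [0.3, 0.7, -3.6]
finger_gap: 0.105
```

Run:
```python
from h import *
go(.562,-.0296,.15,-.17)
```

```text
shift [-0.043  -0.172   0.0872] twist 0.0027 rows>= 1.2 at [ 0.5658 -0.0738  0.1716] [-3.139   0.0069 -0.1614] t 7.22 j7 -1.618
```

Call:
apply_moves:
  series:
    - [-0.02,-0.08,0.04,0.002,-1]
    - [-0.05,-0.16,0.08,0.002,-1]
    - [-0.055,-0.195,0.09,0.002,-1]
    - [-0.055,-0.195,0.09,0.002,-1]
    - [-0.055,-0.195,0.09,0.002,-1]
    - [-0.055,-0.195,0.09,0.002,-1]

```text
clock: 7.72
ee_pos: [0.5632, -0.0326, 0.1519]
orientation: [3.14, -0.001, -0.178]
ft_force: [1.0, -1.1, -3.2]
finger_gap: 0.104
```

```bash
python3 - <<'E'
from h import *
f=grab('wrist','w5');f['W']=cloud(f);pickle.dump(f,open('w5.pkl','wb'))
cv2.imwrite('pics/w5b.png',cv2.resize(f['color'][...,::-1],(768,576)))
go(.562,-.0296,.15,-.17)
E
python3 clampfit.py w5.pkl
```

```text
shift [-0.0075 -0.0116  0.0086] twist -0.0028 rows>= 0.1 at [ 0.5633 -0.0328  0.1522] [ 3.1404e+00 -1.0000e-03 -1.7880e-01] t 7.77 j7 -1.705
rail+ min n 21 slope 0.0014 at mid 31.1 umid -107.0
rail+ max n 26 slope 0.0014 at mid 39.6 umid -107.0
rail- min n 6 slope 0.0081 at mid -39.9 umid -116.0
rail- max n 3 slope -0.0267 at mid -30.2 umid -116.0
housX min n 13 slope -0.0237 at mid -36.8 umid 2.0
housX max n 3 slope -0.3999 at mid 18.8 umid 2.0
housY min n 13 slope -0.0177 at mid -39.0 umid 2.0
housY max n 7 slope -0.2179 at mid 25.1 umid 2.0
base- min n 4 slope -0.3163 at mid -86.7 umid -76.1
base- max n 21 slope -0.0924 at mid -57.0 umid -76.1
notch min n 7 slope -0.013 at mid -204.0 umid 1.0
notch max n 11 slope 0.0007 at mid -184.7 umid 1.0
stopX min n 5 slope 0.5226 at mid -30.4 umid -194.0
stopX max n 6 slope 0.0029 at mid 34.2 umid -194.0
stopY min n 6 slope -0.0028 at mid -203.9 umid -0.0
stopY max n 5 slope 0.1047 at mid -188.5 umid -0.0
jaw min n 10 slope 0.0074 at mid -115.3 umid -0.0
jaw max n 10 slope -0.0136 at mid -68.2 umid -0.0
jawX min n 5 slope -0.0055 at mid -27.4 umid -76.0
jawX max n 5 slope -0.064 at mid 28.9 umid -76.0
```

View pics/w5b.png

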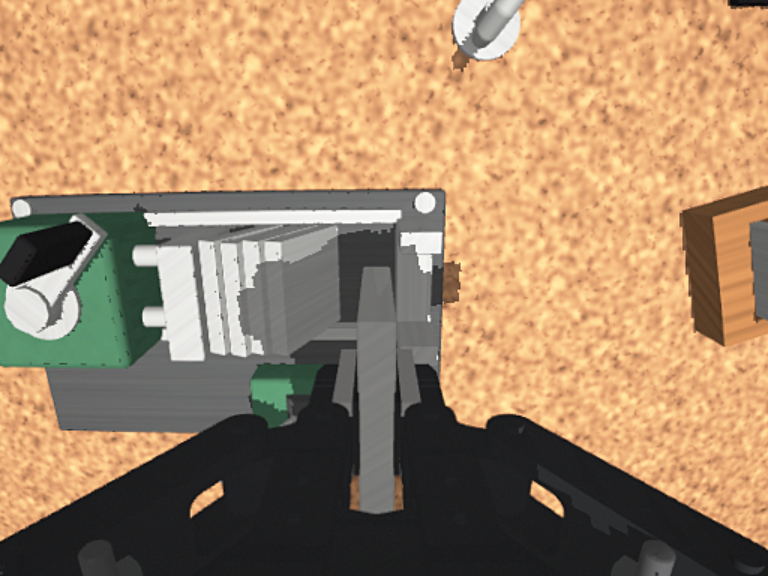

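```bash
cat > held.py <<'E'
from h import *
import sys
f=pickle.load(open(sys.argv[1],'rb'));W=f['W']
yaw=-.170
c=np.array([.5915,.1395]);ex=np.array([np.cos(yaw),np.sin(yaw)]);ey=np.array([-np.sin(yaw),np.cos(yaw)])
X=(W[...,:2]-c)@ex+.0004; Y=(W[...,:2]-c)@ey+.1846;z=W[...,2]
s=arm.sense();tz=s['ee_pos'][2];tp=s['ee_pos'][:2]-c;print('tcp XY',tp@ex+.0004,tp@ey+.1846,tz)
zb=tz-.0274
u,v=np.meshgrid(np.arange(512),np.arange(384))
m=(abs(Y-(tp@ey+.1846))<.012)&(z>zb+.003)&(z<zb+.062)&(u>230)&(u<275)&(v<330)&(abs(X)<.06)
print(m.sum(),'X',np.round(np.percentile(X[m],[1,50,99])*1e3,1),'z',np.round(np.percentile(z[m],[1,99]),4))
k=m&(z<zb+.05);print('end face X',np.round(np.median(X[k])*1e3,1),k.sum(),'Y',np.round(np.percentile(Y[k],[2,98])*1e3,1))
k=m&(z>zb+.055)
for a in np.arange(-.02,.031,.01):
    q=k&(abs(X-a)<.004)
    if q.sum()>10: print('top at X',round(a,3),'Y',np.round(np.percentile(Y[q],[2,98])*1e3,1))
print('far end X of top',np.round(np.percentile(X[k],99)*1e3,1))
E
python3 held.py w5.pkl
```

```text
tcp XY 0.001788341240062504 0.010040079537100427 0.15216636059386868
4182 X [-20.   11.8  31.6] z [0.1326 0.1864]
end face X 31.1 887 Y [ 1.4 20.1]
top at X -0.02 Y [ 7.1 16.8]
top at X -0.01 Y [ 7.5 16.2]
top at X 0.0 Y [ 7.1 16.4]
top at X 0.01 Y [ 2.7 19. ]
top at X 0.02 Y [ 6.8 16.4]
top at X 0.03 Y [ 6.8 16.2]
far end X of top 31.4
```

Call:
apply_moves:
  series:
    - [-0.005,-0.002,0.06,-0.0028,-1]
    - [-0.005,-0.002,0.16,-0.0028,-1]
    - [-0.005,-0.002,0.26,-0.0028,-1]
    - [-0.005,-0.002,0.34,-0.0028,-1]
    - [-0.005,-0.002,0.36,-0.0028,-1]
    - [-0.005,-0.002,0.36,-0.0028,-1]
    - [-0.005,-0.002,0.36,-0.0028,-1]

```text
clock: 8.35
ee_pos: [0.5625, -0.0307, 0.0626]
orientation: [3.141, -0.001, -0.169]
ft_force: [-0.2, 0.5, -2.5]
finger_gap: 0.109
```

```bash
python3 - <<'E'
from h import *
f=grab('wrist','w6');f['W']=cloud(f);pickle.dump(f,open('w6.pkl','wb'))
cv2.imwrite('pics/w6b.png',cv2.resize(f['color'][...,::-1],(768,576)))
s=arm.sense();print(s['ee_pos'],s['orientation'])
E
python3 held.py w6.pkl;python3 clampfit.py w6.pkl | egrep 'rail|stop|notch'
```

```text
[ 0.56298576 -0.03050336  0.0631597 ] [-3.14154578e+00 -2.55822212e-03 -1.68249340e-01]
tcp XY 0.0010583690098992795 0.012223173419382005 0.06315970204730581
4212 X [-20.7  10.8  30.6] z [0.0437 0.0972]
end face X 30.1 900 Y [ 3.2 21.9]
top at X -0.02 Y [ 8.5 18.2]
top at X -0.01 Y [ 9.1 17.7]
top at X 0.0 Y [ 8.8 18. ]
top at X 0.01 Y [ 4.5 20.7]
top at X 0.02 Y [ 8.6 18.2]
top at X 0.03 Y [ 8.8 18.1]
far end X of top 30.4
rail+ min n 20 slope 0.0004 at mid 31.0 umid -107.0
rail+ max n 26 slope 0.0025 at mid 39.7 umid -107.0
notch min n 3 slope 0.4795 at mid -199.3 umid 1.0
notch max n 7 slope 0.0448 at mid -185.3 umid 1.0
stopX min n 3 slope -0.7471 at mid 15.7 umid -190.0
stopX max n 4 slope 0.0044 at mid 34.4 umid -190.0
stopY min n 3 slope -0.7591 at mid -197.7 umid 21.3
stopY max n 4 slope -0.0689 at mid -184.7 umid 21.3
```

View pics/w6b.png

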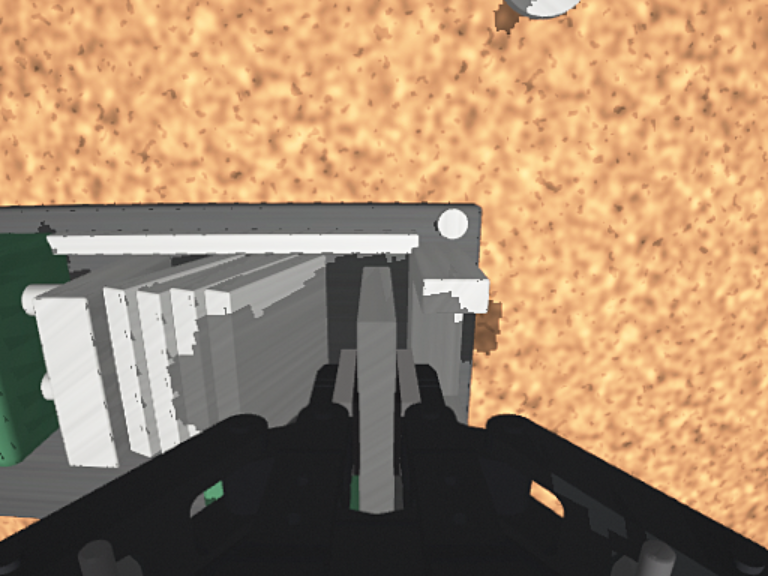

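Call:
apply_moves:
  series:
    - [-0.0015,0,0.03,0,-1]
    - [-0.0015,0,0.06,0,-1]
    - [-0.0015,0,0.08,0,-1]
    - [-0.0015,0,0.086,0,-1]
    - [-0.0015,0,0.09,0,-1]
    - [-0.0015,0,0.093,0,-1]
    - [-0.0015,0,0.093,0,-1]

```text
clock: 8.98
ee_pos: [0.5608, -0.0295, 0.0394]
orientation: [3.142, 0.001, -0.167]
ft_force: [-1.5, 1.1, 4.0]
finger_gap: 0.109
```

Call:
apply_moves:
  series:
    - [0,0,0,0,-0.7]
    - [0,0,0,0,-0.6]
    - [0,0,0,0,-0.5]
    - [0,0,0,0,-0.45]
    - [0,0,0,0,-0.45]

```text
clock: 9.4
ee_pos: [0.5617, -0.0296, 0.0387]
orientation: [-3.142, -0.0, -0.167]
ft_force: [0.5, 0.6, 0.4]
finger_gap: 0.276
```

```bash
python3 - <<'E'
from h import *
f=grab('wrist','w7');f['W']=cloud(f);pickle.dump(f,open('w7.pkl','wb'))
cv2.imwrite('pics/w7b.png',cv2.resize(f['color'][...,::-1],(768,576)))
s=arm.sense();print(s['ee_pos'],s['orientation'],s['ft_force'])
E
python3 held.py w7.pkl;python3 clampfit.py w7.pkl | egrep 'rail|stop|notch'
```

```text
[ 0.56156177 -0.02964378  0.03869722] [-3.14156398e+00 -3.07775133e-04 -1.67186606e-01] [ 0.53724558 -0.7428251   0.2696928 ]
tcp XY -0.0004905169634040255 0.01282944740905917 0.038697217661057735
4593 X [-39.3  17.   40.3] z [0.0152 0.0732]
end face X 28.6 1791 Y [ 1.9 24.4]
top at X -0.02 Y [ 9.5 19.1]
top at X -0.01 Y [ 9.6 19. ]
top at X 0.0 Y [ 9.7 19.4]
top at X 0.01 Y [ 9.5 19.3]
top at X 0.02 Y [ 9.7 19.1]
top at X 0.03 Y [ 9.8 19.1]
far end X of top 28.6
rail+ min n 19 slope 0.0332 at mid 30.0 umid -110.0
rail+ max n 25 slope 0.0026 at mid 39.7 umid -110.0
rail- min n 2 slope -0.8285 at mid -51.8 umid -166.4
rail- max n 5 slope -0.15 at mid -33.1 umid -166.4
notch min n 4 slope 0.6326 at mid -196.8 umid 3.0
notch max n 7 slope 0.6433 at mid -192.3 umid 3.0
stopX min n 3 slope -2.0059 at mid 2.9 umid -190.0
stopX max n 3 slope -0.5522 at mid 30.1 umid -190.0
stopY min n 5 slope -0.2117 at mid -185.9 umid 2.0
stopY max n 11 slope -0.0058 at mid -170.2 umid 2.0
```

View pics/w7b.png

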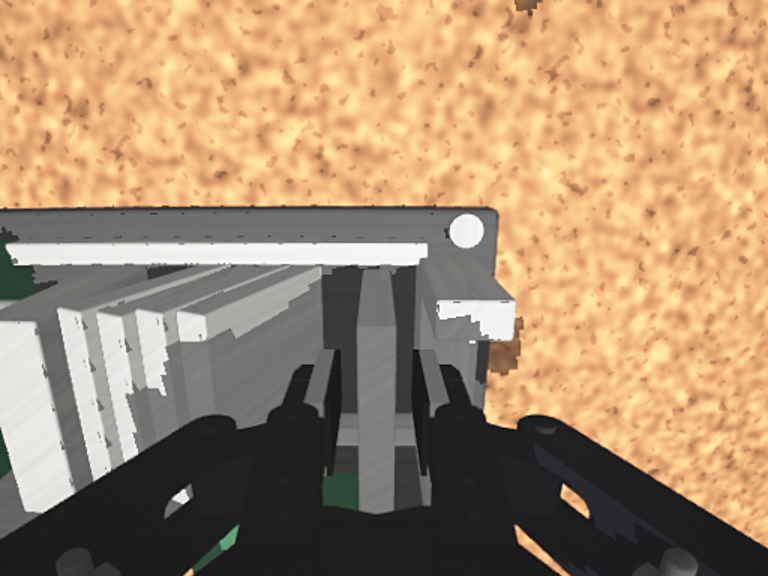

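Call:
apply_moves:
  series:
    - [0,0,-0.04,0,-0.4]
    - [0,0,-0.12,0,-0.4]
    - [0,0,-0.22,0,-0.4]
    - [0,0,-0.34,0,-0.4]
    - [0,0,-0.42,-0.04,-0.4]
    - [0,0,-0.46,-0.08,-0.4]
    - [0,0,-0.46,-0.12,-0.4]
    - [0,0,-0.46,-0.16,-0.4]

```text
clock: 10.12
ee_pos: [0.5621, -0.0297, 0.1558]
orientation: [3.14, -0.003, 0.339]
ft_force: [0.2, -0.3, 0.4]
finger_gap: 0.297
```

Run:
```python
from h import *
f=grab('wrist','w8');f['W']=cloud(f);pickle.dump(f,open('w8.pkl','wb'))
go(.6203,.1020,.15,2.237)
```

```text
shift [ 0.3981 -0.4184  0.021 ] twist -0.6031 rows>= 15.2 at [ 0.5616 -0.0299  0.1552] [ 3.1408e+00 -1.8000e-03  3.4240e-01] t 10.17 j7 -1.311
```

View pics/w8.png

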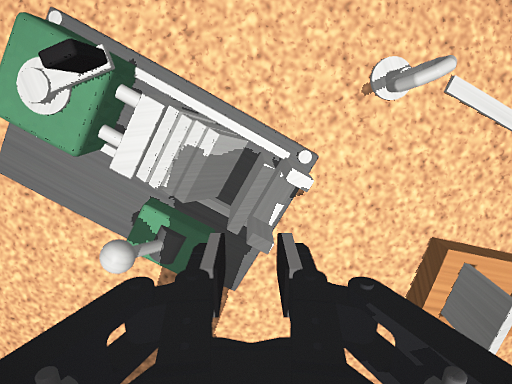

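Call:
apply_moves:
  series:
    - [0.06,-0.06,0,-0.04,-0.2]
    - [0.16,-0.16,0,-0.08,-0.2]
    - [0.26,-0.27,0,-0.12,-0.2]
    - [0.34,-0.36,0,-0.16,-0.2]
    - [0.39,-0.41,0,-0.2,-0.2]
    - [0.398,-0.418,0,-0.24,-0.2]
    - [0.398,-0.418,0,-0.28,-0.2]
    - [0.398,-0.418,0,-0.316,-0.2]

```text
clock: 10.83
ee_pos: [0.6212, 0.1024, 0.1539]
orientation: [-3.141, 0.0, 1.33]
ft_force: [-0.1, -0.3, 0.1]
finger_gap: 0.401
```

Call:
apply_moves:
  series:
    - [0,0,0,-0.04,-0.2]
    - [0,0,0,-0.08,-0.2]
    - [0,0,0,-0.12,-0.2]
    - [0,0,0,-0.16,-0.2]
    - [0,0,0,-0.2,-0.2]
    - [0,0,0,-0.24,-0.2]
    - [0,0,0,-0.28,-0.2]
    - [0,0,0,-0.288,-0.2]

```text
clock: 11.5
ee_pos: [0.621, 0.101, 0.1537]
orientation: [-3.141, -0.0, 2.231]
ft_force: [-0.1, 0.1, 0.5]
finger_gap: 0.401
```

Run:
```python
from h import *
f=grab('wrist','w9');f['W']=cloud(f);pickle.dump(f,open('w9.pkl','wb'))
W=f['W'];z=W[...,2]
u,v=np.meshgrid(np.arange(512),np.arange(384))
x,y=W[...,0],W[...,1]
m=(z>.1)&(z<.126)&(np.hypot(x-.592,y-.138)<.065)
r=cv2.minAreaRect((W[m][:,:2]*1000).astype(np.float32));print(m.sum(),r,np.median(z[m]))
k=m&(z>.116);
if k.sum()>10:print(k.sum(),cv2.minAreaRect((W[k][:,:2]*1000).astype(np.float32)))
go(.6203,.1020,.15,2.237)
```

```text
711 ((618.7366943359375, 104.44913482666016), (9.944707870483398, 22.189022064208984), 37.94774627685547) 0.12105326074428702
593 ((618.84521484375, 104.5251235961914), (9.73133659362793, 22.131717681884766), 37.60590362548828)
shift [ 0.0048 -0.0002  0.0145] twist -0.0026 rows>= 0.1 at [0.6211 0.1011 0.1536] [-3.1408e+00 -2.0000e-04  2.2288e+00] t 11.55 j7 -0.011
```

View pics/w9.png

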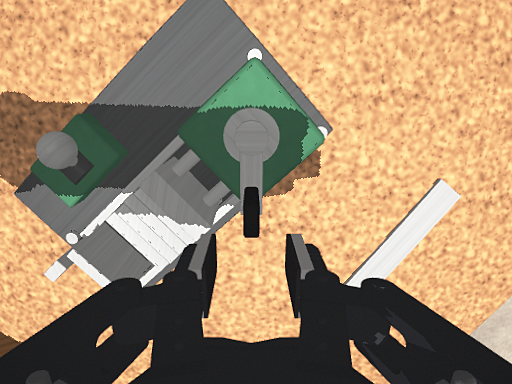

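Call:
apply_moves:
  series:
    - [0.01,0,0.04,0,-0.2]
    - [0.014,0,0.1,0,-0.2]
    - [0.014,0,0.17,0,-0.2]
    - [0.014,0,0.23,0,-0.2]
    - [0.014,0,0.265,0,-0.2]
    - [0.014,0,0.27,0,-0.2]
    - [0.014,0,0.27,0,-0.2]
    - [0.014,0,0.27,0,-0.2]

```text
clock: 12.22
ee_pos: [0.6195, 0.1048, 0.0867]
orientation: [3.141, 0.0, 2.23]
ft_force: [0.1, 0.0, 0.8]
finger_gap: 0.399
```

Call:
apply_moves:
  series:
    - [0,0,0,0,-0.5]
    - [0,0,0,0,-0.8]
    - [0,0,0,0,-1]
    - [0,0,0,0,-1]
    - [0,0,0,0,-1]
    - [0,0,0,0,-1]
  force: 40

```text
clock: 12.72
ee_pos: [0.6193, 0.1041, 0.0872]
orientation: [3.142, 0.001, 2.23]
ft_force: [-2.1, -1.1, 5.0]
finger_gap: 0.111
```

Run:
```python
from h import *
f=grab('wrist','w10')
s=arm.sense();print(s['ee_pos'],s['orientation'],s['ft_force'],s['joint_pos'][6])
# circle rows, per-row twist d rad
import math
for n,d in ((8,0.11),(8,.12)):
    print(d,[[round(0.045*(1-math.cos(a))/.25,4),round(s_*0.045*math.sin(a)/.25,4),0,round(a/math.pi,4)] for i in range(1,n+1) for a in [i*d] for s_ in [-1]])
```

```text
[0.61928102 0.10414042 0.087195  ] [3.14149974e+00 1.03159486e-03 2.23047852e+00] [-2.38960171 -1.09856657  5.85071433] -0.0787283568341627
0.11 [[0.0011, -0.0198, 0, 0.035], [0.0043, -0.0393, 0, 0.07], [0.0097, -0.0583, 0, 0.105], [0.0171, -0.0767, 0, 0.1401], [0.0265, -0.0941, 0, 0.1751], [0.0378, -0.1104, 0, 0.2101], [0.0508, -0.1253, 0, 0.2451], [0.0653, -0.1387, 0, 0.2801]]
0.12 [[0.0013, -0.0215, 0, 0.0382], [0.0052, -0.0428, 0, 0.0764], [0.0115, -0.0634, 0, 0.1146], [0.0203, -0.0831, 0, 0.1528], [0.0314, -0.1016, 0, 0.191], [0.0447, -0.1187, 0, 0.2292], [0.0599, -0.134, 0, 0.2674], [0.0768, -0.1475, 0, 0.3056]]
```

View pics/w10.png

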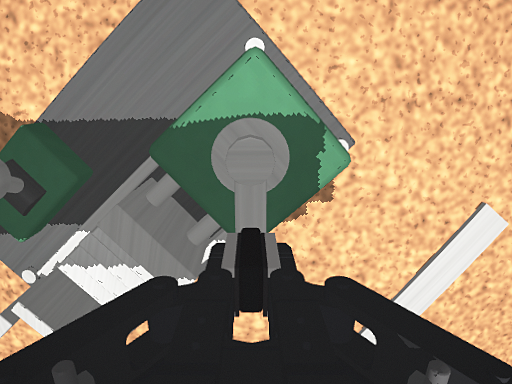

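Call:
apply_moves:
  series:
    - [0.001,-0.02,0,0.035,-1]
    - [0.0043,-0.0393,0,0.07,-1]
    - [0.0097,-0.0583,0,0.105,-1]
    - [0.017,-0.0767,0,0.14,-1]
    - [0.0265,-0.094,0,0.175,-1]
    - [0.0378,-0.11,0,0.21,-1]
    - [0.0508,-0.125,0,0.245,-1]
    - [0.0653,-0.1387,0,0.28,-1]

```text
clock: 13.43
ee_pos: [0.583, 0.096, 0.0872]
orientation: [3.139, -0.001, 1.345]
ft_force: [1.6, -0.6, 1.8]
finger_gap: 0.11
```

Run:
```python
from h import *
s=arm.sense();p=s['ee_pos'];y=s['orientation'][2];print(p,s['orientation'],s['ft_force'],s['torque'],s['joint_pos'][6], 'axis est',p[:2]+.045*np.array([np.cos(y),np.sin(y)]))
f=grab('wrist','w11');f=grab('top','t11')
```

```text
[0.58300173 0.09596301 0.08716615] [ 3.13862311e+00 -1.10070158e-03  1.34496761e+00] [ 1.62579536 -0.62205239  1.84917212] [-0.05646842 -0.00046229  0.11886165] -0.7671796839631362 axis est [0.59307786 0.13982041]
```

View pics/w11.png

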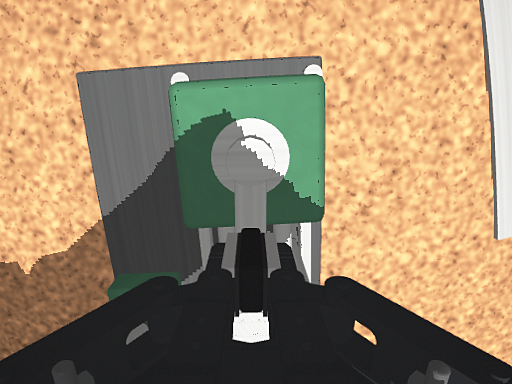

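Call:
apply_moves:
  series:
    - [0.0013,-0.0215,0,0.038,-1]
    - [0.0052,-0.0428,0,0.0764,-1]
    - [0.0115,-0.0634,0,0.1146,-1]
    - [0.02,-0.083,0,0.1528,-1]
    - [0.0314,-0.1016,0,0.191,-1]
    - [0.0447,-0.1187,0,0.229,-1]
    - [0.06,-0.134,0,0.2674,-1]
    - [0.0768,-0.1475,0,0.3056,-1]

```text
clock: 14.2
ee_pos: [0.5523, 0.1219, 0.0871]
orientation: [3.14, -0.004, 0.386]
ft_force: [3.4, -2.5, 3.9]
finger_gap: 0.113
```

Call:
apply_moves:
  series:
    - [0.0013,-0.0215,0,0.038,-1]
    - [0.0052,-0.0428,0,0.0764,-1]
    - [0.0115,-0.0634,0,0.1146,-1]
    - [0.02,-0.083,0,0.1528,-1]
    - [0.0314,-0.1016,0,0.191,-1]
    - [0.0447,-0.1187,0,0.229,-1]
    - [0.06,-0.134,0,0.2674,-1]
    - [0.0768,-0.1475,0,0.3056,-1]

```text
clock: 14.87
ee_pos: [0.556, 0.1618, 0.0871]
orientation: [-3.141, -0.004, -0.575]
ft_force: [2.1, -7.1, 4.9]
finger_gap: 0.114
```

```bash
cat > st.py <<'E'
from h import *
s=arm.sense();p=s['ee_pos'];y=s['orientation'][2];print(p,s['orientation'],s['ft_force'],s['torque'],np.round(s['joint_pos'],3), 'axis est',p[:2]+.045*np.array([np.cos(y),np.sin(y)]))
E
python3 st.py
```

```text
[0.55600064 0.16176518 0.08709971] [-3.14128106 -0.00412786 -0.57474256] [ 2.0941893  -7.11900212  4.86775515] [-1.15501322 -0.27010766 -0.09301451] [-0.548  0.628  0.26   2.049 -0.314  0.499 -2.204] axis est [0.5937706  0.13730233]
```

Call:
apply_moves:
  series:
    - [0.0013,-0.0215,0,0.038,-1]
    - [0.0052,-0.0428,0,0.0764,-1]
    - [0.0115,-0.0634,0,0.1146,-1]
    - [0.02,-0.083,0,0.1528,-1]
    - [0.0314,-0.1016,0,0.191,-1]
    - [0.0314,-0.1016,0,0.191,-1]

```text
clock: 15.37
ee_pos: [0.5758, 0.1783, 0.0871]
orientation: [-3.141, -0.004, -1.174]
ft_force: [-0.1, -5.5, 7.9]
finger_gap: 0.109
```

```bash
python3 st.py
python3 - <<'E'
from h import *
f=grab('wrist','w12');f=grab('top','t12');cv2.imwrite('pics/t12c.png',cv2.resize(f['color'][150:260,170:320][...,::-1],None,fx=5,fy=5,interpolation=cv2.INTER_CUBIC))
E
```

```text
[0.57577472 0.17825191 0.08708249] [-3.14113917 -0.0038104  -1.17385905] [-0.11499347 -5.47707628  7.85428022] [-0.9591279   0.17578396 -0.21114529] [-0.676  0.678  0.433  1.999 -0.502  0.569 -2.642] axis est [0.59317152 0.13675069]
```

View pics/w12.png

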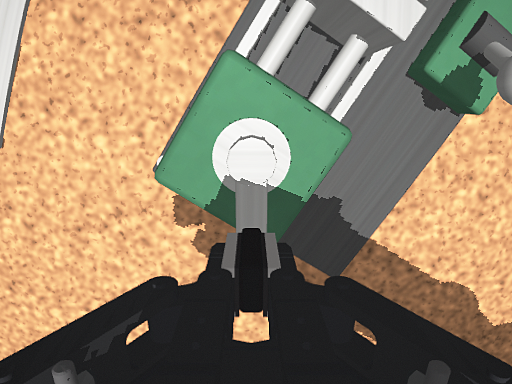

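View pics/t12c.png

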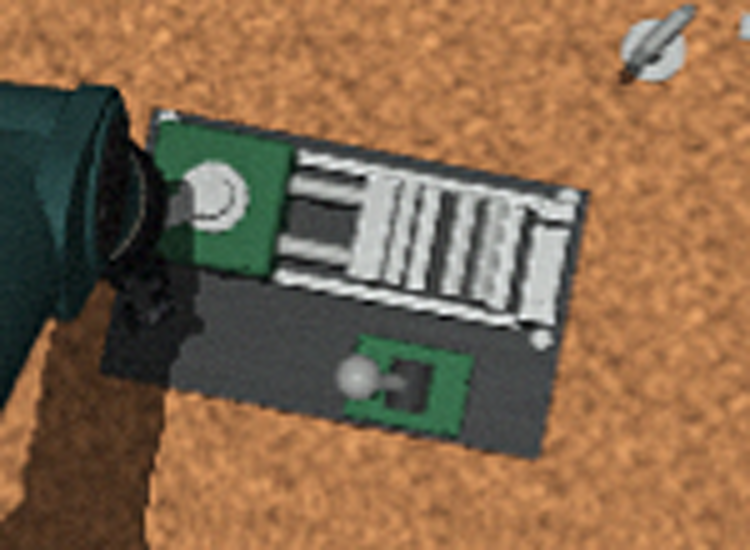

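Call:
apply_moves:
  series:
    - [0,0,0,0,-0.6]
    - [0,0,0,0,-0.2]
    - [0,0,0,0,-0.1]
    - [0,0,-0.06,0,-0.1]
    - [0,0,-0.14,0,-0.1]
    - [0,0,-0.2,0,-0.1]
    - [0,0,-0.2,-0.03,-0.1]
    - [0,0,-0.2,-0.07,-0.1]

```text
clock: 16.13
ee_pos: [0.5742, 0.1827, 0.1368]
orientation: [-3.14, -0.0, -0.943]
ft_force: [0.8, -0.5, -0.6]
finger_gap: 0.45
```

Call:
apply_moves:
  series:
    - [0,0,0,-0.04,-0.1]
    - [0,0,0,-0.08,-0.1]
    - [0,0,0,-0.12,-0.1]
    - [0,0,0,-0.16,-0.1]
    - [0,0,0,-0.2,-0.1]
    - [0,0,0,-0.24,-0.1]
    - [0,0,0,-0.28,-0.1]
    - [0,0,0,-0.318,-0.1]

```text
clock: 16.8
ee_pos: [0.5734, 0.1823, 0.1359]
orientation: [-3.141, 0.001, 0.057]
ft_force: [0.1, -0.1, -0.2]
finger_gap: 0.447
```

Call:
apply_moves:
  series:
    - [0,0,0,-0.04,-0.1]
    - [0,0,0,-0.08,-0.1]
    - [0,0,0,-0.12,-0.1]
    - [0,0,0,-0.16,-0.1]
    - [0,0,0,-0.2,-0.1]
    - [0,0,0,-0.24,-0.1]
    - [0,0,0,-0.28,-0.1]
    - [0,0,0,-0.318,-0.1]

```text
clock: 17.47
ee_pos: [0.5735, 0.1821, 0.136]
orientation: [-3.141, -0.0, 1.056]
ft_force: [0.3, -0.2, 0.8]
finger_gap: 0.447
```

Call:
apply_moves:
  series:
    - [0,0,0,-0.04,-0.1]
    - [0,0,0,-0.08,-0.1]
    - [0,0,0,-0.12,-0.1]
    - [0,0,0,-0.16,-0.1]
    - [0,0,0,-0.2,-0.1]
    - [0,0,0,-0.24,-0.1]
    - [0,0,0,-0.28,-0.1]
    - [0,0,0,-0.294,-0.1]

```text
clock: 18.13
ee_pos: [0.5736, 0.1819, 0.136]
orientation: [-3.141, -0.001, 1.978]
ft_force: [-0.1, 0.4, -0.4]
finger_gap: 0.452
```

```bash
python3 st.py
cat > hand.py <<'E'
from h import *
import sys
f=grab('wrist',sys.argv[1]);W=cloud(f);z=W[...,2]
x,y=W[...,0],W[...,1]
u,v=np.meshgrid(np.arange(512),np.arange(384))
dark=f['color'].max(-1)<60
m=(z>.114)&(z<.126)&(np.hypot(x-.592,y-.138)<.065)&(v<250)&(abs(u-251)<35)
r=cv2.minAreaRect((W[m][:,:2]*1000).astype(np.float32));print(m.sum(),r)
s=arm.sense();M=R.from_euler('xyz',s['orientation']).as_matrix()
c=np.array([r[0][0]/1e3,r[0][1]/1e3,s['ee_pos'][2]])
print('handle in tool',M.T@(c-s['ee_pos']),'yaw',s['orientation'][2],'deg',np.degrees(s['orientation'][2]))
E
python3 hand.py w13
```

```text
[0.57358598 0.1818763  0.1359654 ] [-3.14118161e+00 -1.03718089e-03  1.97808329e+00] [-0.10934199  0.42809472 -0.35791516] [-0.04696556  0.02249121 -0.00038815] [-0.099  0.587 -0.398  1.951  0.351  0.671 -0.308] axis est [0.55576059 0.22319525]
581 ((572.7103881835938, 183.84490966796875), (10.036385536193848, 17.199939727783203), 23.292213439941406)
handle in tool [2.19456483e-03 1.51603037e-05 2.56221143e-06] yaw 1.9771087633996052 deg 113.27998778112662
```

View pics/w13.png

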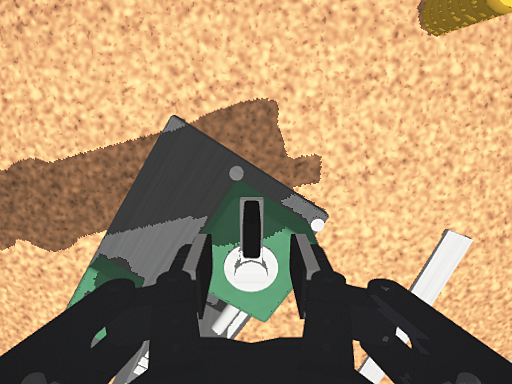

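Call:
apply_moves:
  series:
    - [0,0,0.05,0,-0.1]
    - [0,0,0.12,0,-0.1]
    - [0,0,0.18,0,-0.1]
    - [0,0,0.196,0,-0.1]
    - [0,0,0.196,0,-0.5]
    - [0,0,0.196,0,-0.9]
    - [0,0,0.196,0,-1]
    - [0,0,0.196,0,-1]

```text
clock: 18.85
ee_pos: [0.5741, 0.1819, 0.0875]
orientation: [3.141, -0.0, 1.971]
ft_force: [-0.5, 0.4, -4.9]
finger_gap: 0.113
```

Call:
apply_moves:
  series:
    - [0,0,0,0,-1]
    - [0,0,0,0,-1]

```text
clock: 19.02
ee_pos: [0.5741, 0.1818, 0.0874]
orientation: [3.141, -0.001, 1.971]
ft_force: [0.3, 1.0, -4.2]
finger_gap: 0.109
```

```bash
python3 st.py; python3 -c "
from h import *
grab('wrist','w14')"
```

```text
[0.57406226 0.18182632 0.08743697] [ 3.14071876e+00 -5.19158399e-04  1.97141533e+00] [ 0.34194335  1.02487268 -4.20261741] [ 0.23756903 -0.10217955 -0.04790889] [-0.132  0.653 -0.355  1.975  0.395  0.579 -0.353] axis est [0.55651278 0.22326321]
```

View pics/w14.png

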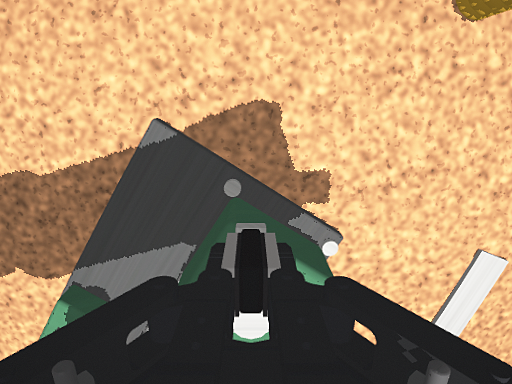

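Gripped; wind with the axis now at tool −x (x negative, y positive).

Call:
apply_moves:
  series:
    - [-0.0013,0.0215,0,0.038,-1]
    - [-0.0052,0.0428,0,0.0764,-1]
    - [-0.0115,0.0634,0,0.1146,-1]
    - [-0.02,0.083,0,0.1528,-1]
    - [-0.0314,0.1016,0,0.191,-1]
    - [-0.0447,0.1187,0,0.229,-1]
    - [-0.06,0.134,0,0.2674,-1]
    - [-0.0768,0.1475,0,0.3056,-1]

```text
clock: 19.73
ee_pos: [0.6175, 0.1784, 0.0875]
orientation: [3.139, -0.003, 1.008]
ft_force: [3.5, -0.0, -7.4]
finger_gap: 0.116
```

```bash
sed -i 's/axis est.*/axis-side1",p[:2]-.045*np.array([np.cos(y),np.sin(y)]))/; s/, .axis-side1"/,"axis-side1"/' st.py; python3 st.py
```

```text
[0.61748592 0.17841954 0.08749117] [ 3.13873266e+00 -2.69523175e-03  1.00775549e+00] [ 3.5234898  -0.04536746 -7.36577337] [ 0.05143816 -0.64517646  0.3175975 ] [-0.284  0.667 -0.099  1.892  0.113  0.583 -1.019] axis-side1 [0.59346671 0.14036593]
```

Call:
apply_moves:
  series:
    - [-0.0013,0.0215,0,0.038,-1]
    - [-0.0052,0.0428,0,0.0764,-1]
    - [-0.0115,0.0634,0,0.1146,-1]
    - [-0.02,0.083,0,0.1528,-1]
    - [-0.0314,0.1016,0,0.191,-1]
    - [-0.0447,0.1187,0,0.229,-1]
    - [-0.06,0.134,0,0.2674,-1]
    - [-0.0768,0.1475,0,0.3056,-1]

```text
clock: 20.4
ee_pos: [0.6397, 0.1408, 0.0875]
orientation: [3.14, -0.006, 0.047]
ft_force: [6.4, -2.5, -8.5]
finger_gap: 0.105
```

```bash
python3 st.py;python3 - <<'E'
from h import *
f=grab('top','t15');cv2.imwrite('pics/t15c.png',cv2.resize(f['color'][150:260,170:320][...,::-1],None,fx=5,fy=5,interpolation=cv2.INTER_CUBIC))
E
```

```text
[0.63972647 0.14077829 0.08753066] [ 3.13998726 -0.00623836  0.046859  ] [ 6.44274926 -2.50034806 -8.48100501] [-0.39002531 -0.87575503  0.33740757] [-0.394  0.684  0.157  1.873 -0.173  0.592 -1.652] axis-side1 [0.59477587 0.13867041]
```

View pics/t15c.png

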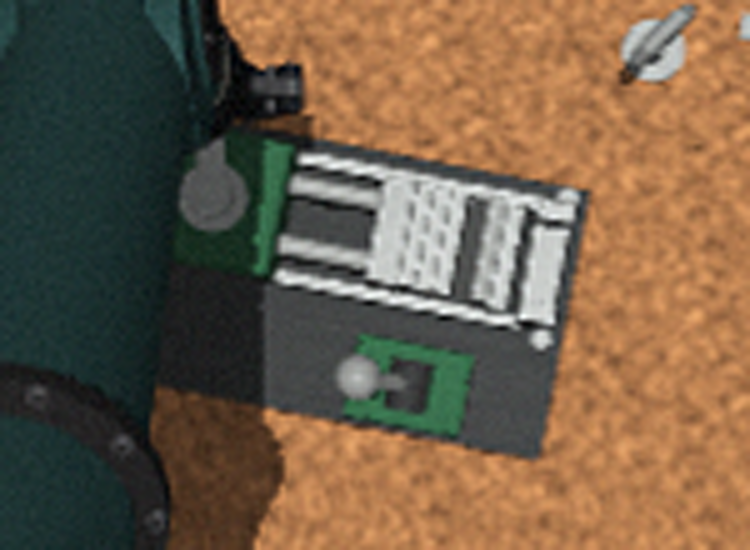

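Call:
apply_moves:
  series:
    - [-0.0013,0.0215,0,0.038,-1]
    - [-0.0052,0.0428,0,0.0764,-1]
    - [-0.0115,0.0634,0,0.1146,-1]
    - [-0.02,0.083,0,0.1528,-1]
    - [-0.0314,0.1016,0,0.191,-1]
    - [-0.0447,0.1187,0,0.229,-1]
    - [-0.06,0.134,0,0.2674,-1]
    - [-0.0768,0.1475,0,0.3056,-1]

```text
clock: 21.12
ee_pos: [0.6215, 0.1008, 0.0875]
orientation: [-3.14, -0.006, -0.915]
ft_force: [5.5, -5.1, -7.9]
finger_gap: 0.113
```

```bash
python3 st.py
```

```text
[0.62149109 0.10083704 0.08751982] [-3.14001033 -0.00641068 -0.91532973] [ 5.50387867 -5.09118218 -7.85882041] [-0.9204432  -0.66504659  0.20681754] [-0.514  0.696  0.41   1.939 -0.463  0.595 -2.287] axis-side1 [0.59406228 0.13651141]
```

Call:
apply_moves:
  series:
    - [-0.0013,0.0215,0,0.038,-1]
    - [-0.0052,0.0428,0,0.0764,-1]
    - [-0.0115,0.0634,0,0.1146,-1]
    - [-0.02,0.083,0,0.1528,-1]
    - [-0.0314,0.1016,0,0.191,-1]
    - [-0.0447,0.1187,0,0.229,-1]
    - [-0.0447,0.1187,0,0.229,-1]

```text
clock: 21.7
ee_pos: [0.5891, 0.091, 0.0875]
orientation: [-3.139, -0.005, -1.636]
ft_force: [1.9, -8.3, -4.9]
finger_gap: 0.109
```

```bash
python3 st.py
```

```text
[0.58913411 0.0910341  0.08749758] [-3.13872316 -0.00505845 -1.6357521 ] [ 1.89369163 -8.33971124 -4.93485609] [-1.18055782 -0.28458581 -0.24954398] [-0.637  0.712  0.595  2.019 -0.68   0.612 -2.787] axis-side1 [0.59205507 0.1359392 ]
```

Call:
apply_moves:
  series:
    - [0,0,0,0,-0.6]
    - [0,0,0,0,-0.2]
    - [0,0,0,0,-0.1]
    - [0,0,-0.06,0,-0.1]
    - [0,0,-0.14,0,-0.1]
    - [0,0,-0.2,0,-0.1]
    - [0,0,-0.2,-0.03,-0.1]
    - [0,0,-0.2,-0.07,-0.1]

```text
clock: 22.37
ee_pos: [0.5898, 0.0961, 0.1386]
orientation: [-3.139, 0.001, -1.402]
ft_force: [-0.8, -0.1, 0.1]
finger_gap: 0.448
```

Call:
apply_moves:
  series:
    - [0,0,0,-0.04,-0.1]
    - [0,0,0,-0.08,-0.1]
    - [0,0,0,-0.12,-0.1]
    - [0,0,0,-0.16,-0.1]
    - [0,0,0,-0.2,-0.1]
    - [0,0,0,-0.24,-0.1]
    - [0,0,0,-0.28,-0.1]
    - [0,0,0,-0.318,-0.1]

```text
clock: 23.03
ee_pos: [0.5891, 0.0959, 0.1378]
orientation: [-3.14, -0.0, -0.403]
ft_force: [0.2, -0.3, 0.0]
finger_gap: 0.45
```

Call:
apply_moves:
  series:
    - [0,0,0,-0.04,-0.1]
    - [0,0,0,-0.08,-0.1]
    - [0,0,0,-0.12,-0.1]
    - [0,0,0,-0.16,-0.1]
    - [0,0,0,-0.2,-0.1]
    - [0,0,0,-0.24,-0.1]
    - [0,0,0,-0.28,-0.1]
    - [0,0,0,-0.318,-0.1]

```text
clock: 23.7
ee_pos: [0.5891, 0.0956, 0.1378]
orientation: [-3.141, -0.001, 0.596]
ft_force: [-0.5, 0.2, -0.0]
finger_gap: 0.453
```

Call:
apply_moves:
  series:
    - [0,0,0,-0.04,-0.1]
    - [0,0,0,-0.08,-0.1]
    - [0,0,0,-0.12,-0.1]
    - [0,0,0,-0.16,-0.1]
    - [0,0,0,-0.2,-0.1]
    - [0,0,0,-0.24,-0.1]
    - [0,0,0,-0.28,-0.1]
    - [0,0,0,-0.294,-0.1]

```text
clock: 24.37
ee_pos: [0.5892, 0.0954, 0.1379]
orientation: [3.141, -0.001, 1.518]
ft_force: [0.3, -0.3, -0.2]
finger_gap: 0.449
```

```bash
python3 st.py; python3 hand.py w16
```

```text
[0.58917345 0.09535424 0.13785129] [ 3.14085381e+00 -6.99531128e-04  1.51823297e+00] [ 0.33888641 -0.26407492 -0.21925866] [-0.05213801  0.01227112 -0.02346509] [-0.075  0.559 -0.224  1.967  0.199  0.635 -0.48 ] axis-side1 [0.58680919 0.05041639]
600 ((588.3965454101562, 97.3634262084961), (18.416902542114258, 10.062859535217285), 85.84761047363281)
handle in tool [ 2.04824226e-03 -8.74280045e-04  1.02889540e-06] yaw 1.5172697610860724 deg 86.93315369305469
```

View pics/w16.png

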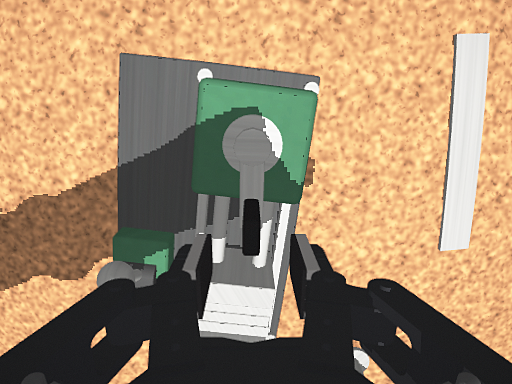

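Call:
apply_moves:
  series:
    - [0,-0.002,0.05,0.006,-0.1]
    - [0,-0.002,0.12,0.006,-0.1]
    - [0,-0.002,0.18,0.006,-0.1]
    - [0,-0.002,0.202,0.006,-0.1]
    - [0,-0.002,0.202,0.006,-0.5]
    - [0,-0.002,0.202,0.006,-0.9]
    - [0,-0.002,0.202,0.006,-1]
    - [0,-0.002,0.202,0.006,-1]

```text
clock: 25.08
ee_pos: [0.5891, 0.0954, 0.0874]
orientation: [3.14, -0.001, 1.494]
ft_force: [0.6, -0.1, -2.3]
finger_gap: 0.11
```

Call:
apply_moves:
  series:
    - [0,0,0,0,-1]
    - [0,0,0,0,-1]

```text
clock: 25.25
ee_pos: [0.5891, 0.0953, 0.0874]
orientation: [3.14, -0.001, 1.494]
ft_force: [1.3, 0.4, 0.3]
finger_gap: 0.114
```

Call:
apply_moves:
  series:
    - [0.001,-0.02,0,0.035,-1]
    - [0.0043,-0.0393,0,0.07,-1]
    - [0.0097,-0.0583,0,0.105,-1]
    - [0.017,-0.0767,0,0.14,-1]
    - [0.0265,-0.094,0,0.175,-1]
    - [0.0378,-0.11,0,0.21,-1]
    - [0.0508,-0.125,0,0.245,-1]
    - [0.0653,-0.1387,0,0.28,-1]

```text
clock: 25.92
ee_pos: [0.5572, 0.1137, 0.0874]
orientation: [3.139, -0.004, 0.609]
ft_force: [3.4, -1.3, -3.8]
finger_gap: 0.109
```

```bash
python3 st.py;python3 - <<'E'
from h import *
f=grab('top','t17');cv2.imwrite('pics/t17c.png',cv2.resize(f['color'][150:260,170:320][...,::-1],None,fx=5,fy=5,interpolation=cv2.INTER_CUBIC))
E
```

```text
[0.55718495 0.11366953 0.08741079] [ 3.1390484  -0.00379529  0.60855008] [ 3.35646978 -1.28542677 -3.75711638] [-0.2300718  -0.54049211  0.0407843 ] [-0.32   0.602  0.053  2.066 -0.064  0.47  -1.182] axis-side1 [0.52026345 0.087944  ]
```

View pics/t17c.png

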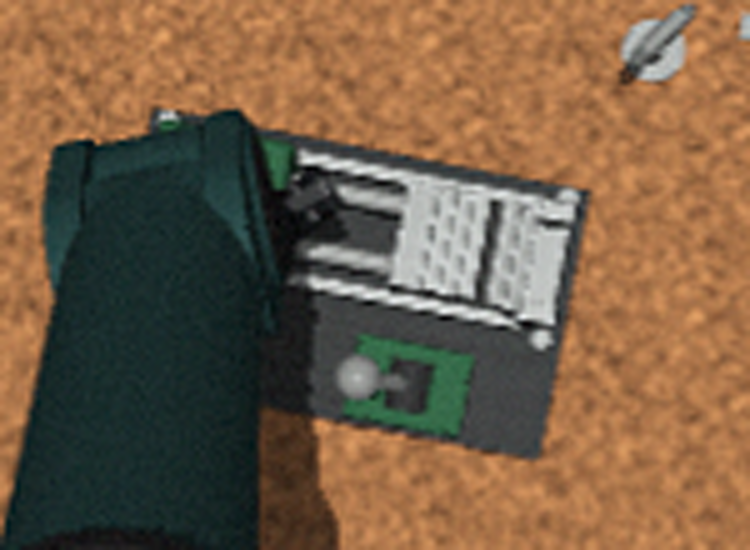

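Call:
apply_moves:
  series:
    - [0.001,-0.02,0,0.035,-1]
    - [0.0043,-0.0393,0,0.07,-1]
    - [0.0097,-0.0583,0,0.105,-1]
    - [0.017,-0.0767,0,0.14,-1]
    - [0.0265,-0.094,0,0.175,-1]
    - [0.0378,-0.11,0,0.21,-1]
    - [0.0508,-0.125,0,0.245,-1]
    - [0.0653,-0.1387,0,0.28,-1]

```text
clock: 26.63
ee_pos: [0.5511, 0.1498, 0.0874]
orientation: [3.141, -0.006, -0.272]
ft_force: [4.9, -4.9, -4.1]
finger_gap: 0.11
```

```bash
python3 st.py;python3 - <<'E'
import math
for d in (.06,): print([[round(0.18*(1-math.cos(i*d)),4),round(-.18*math.sin(i*d),4),0,round(i*d/math.pi,4)] for i in range(1,9)])
E
```

```text
[0.55108902 0.1497983  0.08740188] [ 3.14120803 -0.00561011 -0.27156188] [ 4.88145893 -4.89803195 -4.12466631] [-0.86326389 -0.70519387  0.0162679 ] [-0.559  0.625  0.298  2.069 -0.364  0.492 -1.834] axis-side1 [0.50773813 0.16186894]
[[0.0003, -0.0108, 0, 0.0191], [0.0013, -0.0215, 0, 0.0382], [0.0029, -0.0322, 0, 0.0573], [0.0052, -0.0428, 0, 0.0764], [0.008, -0.0532, 0, 0.0955], [0.0115, -0.0634, 0, 0.1146], [0.0156, -0.0734, 0, 0.1337], [0.0203, -0.0831, 0, 0.1528]]
```

Call:
apply_moves:
  series:
    - [0.0003,-0.0108,0,0.019,-1]
    - [0.0013,-0.0215,0,0.038,-1]
    - [0.0029,-0.0322,0,0.057,-1]
    - [0.0052,-0.0428,0,0.0764,-1]
    - [0.008,-0.0532,0,0.0955,-1]
    - [0.0115,-0.0634,0,0.1146,-1]
    - [0.0137,-0.069,0,0.125,-1]
    - [0.0137,-0.069,0,0.125,-1]

```text
clock: 27.3
ee_pos: [0.5587, 0.1648, 0.0874]
orientation: [-3.141, -0.005, -0.661]
ft_force: [4.3, -4.6, -1.7]
finger_gap: 0.108
```

```bash
python3 st.py
```

```text
[0.55867389 0.16477483 0.08740166] [-3.14095794 -0.00547222 -0.66108203] [ 4.2936795  -4.62802993 -1.71940624] [-0.81964641 -0.50945307 -0.12724651] [-0.654  0.654  0.41   2.046 -0.489  0.532 -2.125] axis-side1 [0.52315412 0.19240354]
```

Call:
apply_moves:
  series:
    - [0.0002,-0.009,0,0.016,-1]
    - [0.0009,-0.018,0,0.032,-1]
    - [0.002,-0.027,0,0.048,-1]
    - [0.002,-0.027,0,0.048,-1]
    - [0.002,-0.027,0,0.048,-1]

```text
clock: 27.72
ee_pos: [0.5609, 0.1675, 0.0874]
orientation: [3.137, -0.005, -0.803]
ft_force: [-0.8, -9.8, 3.4]
finger_gap: 0.114
```

```bash
python3 st.py;python3 - <<'E'
from h import *
f=grab('top','t18');cv2.imwrite('pics/t18c.png',cv2.resize(f['color'][150:260,170:320][...,::-1],None,fx=5,fy=5,interpolation=cv2.INTER_CUBIC))
E
```

```text
[0.56090317 0.16751826 0.08742408] [ 3.13738248 -0.0049778  -0.80290603] [-0.82542535 -9.83553144  3.3831746 ] [-1.57384762  0.01523284  1.34539102] [-0.687  0.667  0.454  2.037 -0.529  0.553 -2.233] axis-side1 [0.52964531 0.19989025]
```

View pics/t18c.png

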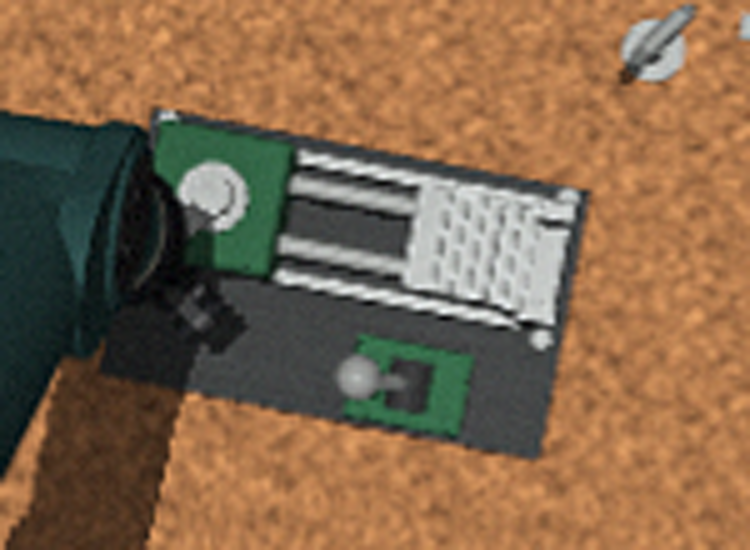

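Call:
apply_moves:
  series:
    - [0,0,0,-0.01,-0.6]
    - [0,0,0,-0.01,-0.2]
    - [0,0,0,-0.01,-0.2]
    - [0,0,-0.06,-0.01,-0.2]
    - [0,0,-0.16,-0.01,-0.2]
    - [0,0,-0.28,-0.01,-0.2]
    - [0,0,-0.36,-0.04,-0.2]
    - [0,0,-0.38,-0.07,-0.2]

```text
clock: 28.43
ee_pos: [0.5629, 0.174, 0.1853]
orientation: [-3.136, -0.003, -0.584]
ft_force: [0.9, -0.3, 0.1]
finger_gap: 0.399
```

Run:
```python
from h import *
go(.53,.08,.21,-.17)
f=grab('wrist','w19');f['W']=cloud(f);pickle.dump(f,open('w19.pkl','wb'))
```

```text
shift [ 0.0978  0.3855 -0.1007] twist -0.1317 rows>= 3.3 at [0.5629 0.174  0.1853] [-3.1363 -0.0032 -0.5838] t 28.43 j7 -2.158
```

View pics/w19.png

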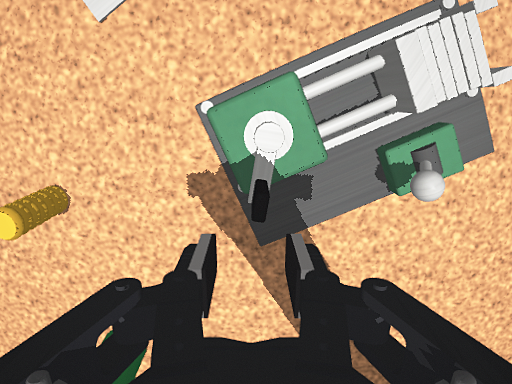

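Call:
apply_moves:
  series:
    - [0,0.06,0,-0.04,-0.6]
    - [0,0.16,-0.02,-0.08,-1]
    - [0.03,0.26,-0.04,-0.12,-1]
    - [0.04,0.33,-0.06,-0.13,-1]
    - [0.05,0.36,-0.06,-0.13,-1]
    - [0.05,0.36,-0.06,-0.13,-1]
    - [0.05,0.36,-0.06,-0.13,-1]

```text
clock: 29.07
ee_pos: [0.5214, 0.0917, 0.1964]
orientation: [-3.141, 0.0, -0.182]
ft_force: [0.5, 0.3, -0.9]
finger_gap: -0.0
```

Run:
```python
from h import *
f=grab('wrist','w20');f['W']=cloud(f);pickle.dump(f,open('w20.pkl','wb'))
cv2.imwrite('pics/w20b.png',cv2.resize(f['color'][...,::-1],(768,576)))
W=f['W'];x,y,z=W[...,0],W[...,1],W[...,2]
m=(z>.082)&(z<.12)&(np.hypot(x-.4915,y-.049)<.025)
print(m.sum(),np.round(W[m].mean(0),4),np.round(np.percentile(W[m],[2,98],axis=0),4))
s=arm.sense();print(s['ee_pos'],s['orientation'],s['finger_gap'])
```

```text
731 [0.4934 0.0541 0.0963] [[0.4812 0.0425 0.0879]
 [0.5028 0.065  0.1014]]
[0.52161027 0.09238766 0.19631572] [-3.14081466e+00  1.53724486e-04 -1.80336203e-01] -0.0004900284397497035
```

View pics/w20b.png

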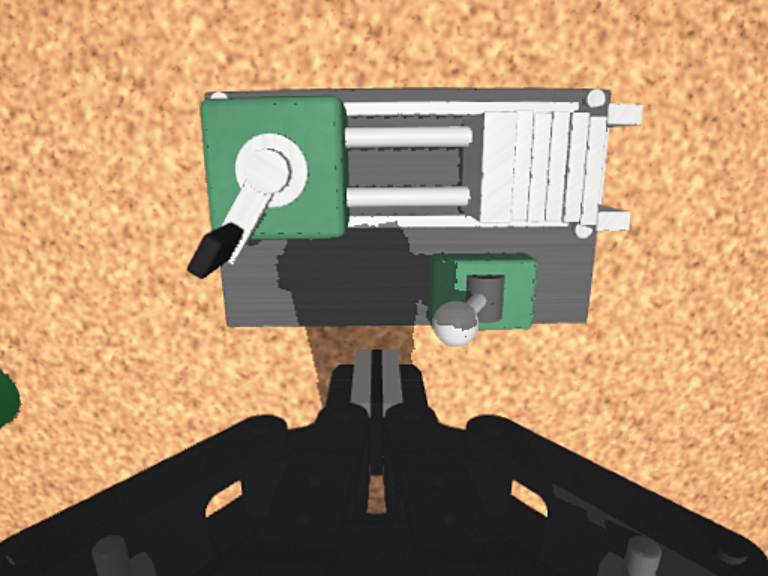

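Run:
```python
from h import *
go(.4982,.087,.078,-.17)
```

```text
shift [-0.0882  0.0384  0.4732] twist -0.0033 rows>= 2.9 at [0.5216 0.0924 0.1963] [-3.1408e+00  2.0000e-04 -1.8030e-01] t 29.12 j7 -1.738
```

Call:
apply_moves:
  series:
    - [-0.05,0.02,0.06,-0.003,-1]
    - [-0.088,0.038,0.16,-0.003,-1]
    - [-0.088,0.038,0.27,-0.003,-1]
    - [-0.088,0.038,0.37,-0.003,-1]
    - [-0.088,0.038,0.44,-0.003,-1]
    - [-0.088,0.038,0.473,-0.003,-1]
    - [-0.088,0.038,0.473,-0.003,-1]

```text
clock: 29.7
ee_pos: [0.4971, 0.0866, 0.0764]
orientation: [3.141, 0.004, -0.17]
ft_force: [0.1, -0.3, 0.3]
finger_gap: 0.001
```

Call:
apply_moves:
  series:
    - [0,0.03,0,0,-1]
    - [0,0.06,0,0,-1]
    - [0,0.09,0,0,-1]
    - [0,0.12,0,0,-1]
    - [0,0.15,0,0,-1]
    - [0,0.18,0,0,-1]
    - [0,0.21,0,0,-1]
    - [0,0.24,0,0,-1]

```text
clock: 30.37
ee_pos: [0.4874, 0.025, 0.0786]
orientation: [3.141, -0.0, -0.172]
ft_force: [1.0, 0.9, -0.9]
finger_gap: -0.002
```

```bash
python3 st.py
python3 - <<'E'
from h import *
f=grab('wrist','w21');f['W']=cloud(f);pickle.dump(f,open('w21.pkl','wb'))
f=grab('side','s21');cv2.imwrite('pics/s21c.png',cv2.resize(f['color'][150:240,190:290][...,::-1],None,fx=6,fy=6,interpolation=cv2.INTER_CUBIC))
E
```

```text
[0.48735698 0.02500358 0.07857126] [ 3.14127530e+00 -1.75106380e-04 -1.72062436e-01] [ 0.98192306  0.85704272 -0.86598221] [ 0.31311993 -0.0536635  -0.02695491] [-0.321  0.571  0.238  2.249 -0.372  0.357 -1.512] axis-side1 [0.44302147 0.03270824]
```

View pics/w21.png

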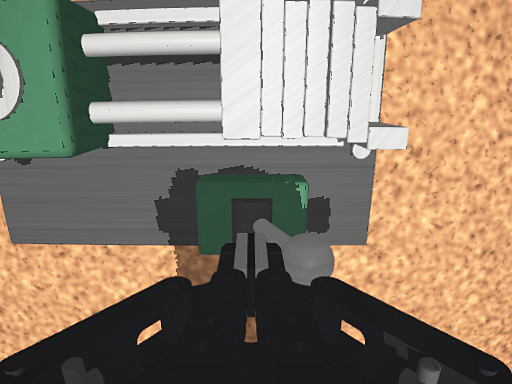

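View pics/s21c.png

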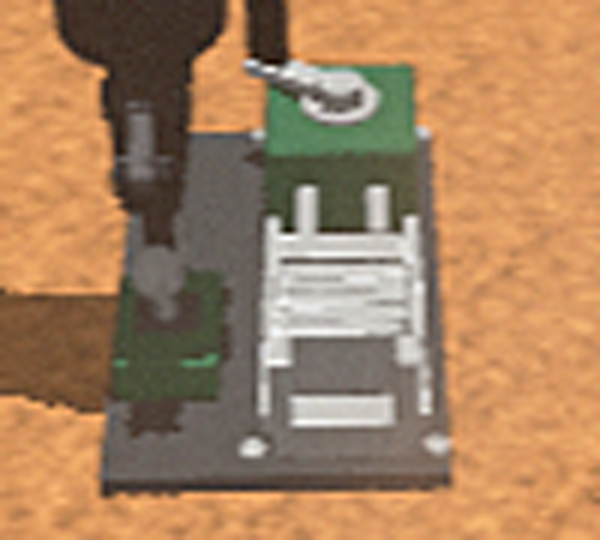

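Call:
apply_moves:
  series:
    - [0,0.015,0,0,-1]
    - [0,0.03,0,0,-1]
    - [0,0.045,0,0,-1]
    - [0,0.045,0,0,-1]

```text
clock: 30.8
ee_pos: [0.4861, 0.0209, 0.0782]
orientation: [-3.136, 0.002, -0.166]
ft_force: [0.5, 11.5, -2.0]
finger_gap: -0.002
```

Run:
```python
from h import *
f=grab('wrist','w22');W=cloud(f);x,y,z=W[...,0],W[...,1],W[...,2]
c=np.array([.5925,.139]);yaw=-.17;ex=np.array([np.cos(yaw),np.sin(yaw)]);ey=np.array([-np.sin(yaw),np.cos(yaw)])
X=(W[...,:2]-c)@ex;Y=(W[...,:2]-c)@ey
m=(z>.082)&(z<.115)&(abs(X+.085)<.02)&(Y<-.13)&(Y>-.19)
print(m.sum(),np.round(np.percentile(X[m],[2,98]),4),np.round(np.percentile(Y[m],[2,98]),4),np.round(np.percentile(z[m],[2,98]),4))
f=pickle.load(open('w20.pkl','rb'));W=f['W'];z=W[...,2]
X=(W[...,:2]-c)@ex;Y=(W[...,:2]-c)@ey
m=(z>.082)&(z<.115)&(abs(X+.085)<.02)&(Y<-.05)&(Y>-.19)
print(m.sum(),np.round(np.percentile(X[m],[2,98]),4),np.round(np.percentile(Y[m],[2,98]),4),np.round(np.percentile(z[m],[2,98]),4))
```

```text
3208 [-0.091  -0.0739] [-0.1679 -0.1308] [0.085  0.1132]
731 [-0.0954 -0.0738] [-0.112  -0.0898] [0.0879 0.1014]
```

View pics/w22.png

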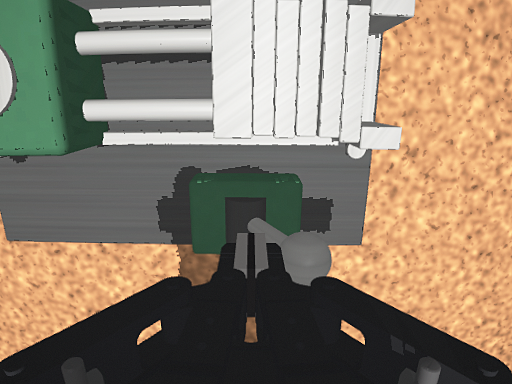

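Call:
apply_moves:
  series:
    - [0,-0.03,0,0,-1]
    - [0,-0.1,0,0,-1]
    - [0,-0.14,-0.1,0,-1]
    - [0,-0.14,-0.22,0,-1]
    - [0,-0.14,-0.36,0,-1]
    - [0,-0.14,-0.5,0,-1]
    - [0,-0.14,-0.6,0,-1]
    - [0,-0.14,-0.6,0,-1]

```text
clock: 31.52
ee_pos: [0.4948, 0.0494, 0.233]
orientation: [-3.138, -0.009, -0.172]
ft_force: [1.5, -0.4, -0.2]
finger_gap: -0.002
```

Call:
apply_moves:
  series:
    - [0.06,0,0,0,-1]
    - [0.15,0,0,0,-1]
    - [0.24,0,0,0,-1]
    - [0.28,0,0,0,-1]
    - [0.28,0,0,0,-1]
    - [0.28,0,0,0,-1]
    - [0.28,0,0,0,-1]

```text
clock: 32.1
ee_pos: [0.5586, 0.0377, 0.2276]
orientation: [3.141, 0.003, -0.171]
ft_force: [-0.3, 0.9, -0.4]
finger_gap: 0.001
```

```bash
python3 st.py
python3 - <<'E'
from h import *
f=grab('wrist');f['W']=W=cloud(f);pickle.dump(f,open('w23.pkl','wb'))
cv2.imwrite('pics/w23b.png',cv2.resize(f['color'][...,::-1],(768,576)))
x,y,z=W[...,0],W[...,1],W[...,2]
c=np.array([.5915,.1395]);yaw=-.17;ex=np.array([np.cos(yaw),np.sin(yaw)]);ey=np.array([-np.sin(yaw),np.cos(yaw)])
X=(W[...,:2]-c)@ex;Y=(W[...,:2]-c)@ey
m=(z>.084)&(abs(X+.085)<.02)&(Y<-.05)&(Y>-.19)&(z<.12)
print('ball',m.sum(),np.round(np.percentile(X[m],[2,98]),4),np.round(np.percentile(Y[m],[2,98]),4),np.round(np.percentile(z[m],[2,98]),4))
m=(z>.1)&(z<.125)&(np.hypot(X,Y)<.06)
r=cv2.minAreaRect((W[m][:,:2]*1000).astype(np.float32));d=np.array(r[0])/1e3-c;ph=np.arctan2(d[1],d[0]);print('handle',r,'phi',ph,'theta',(yaw-ph)%(2*np.pi)+2*np.pi, np.hypot(*d))
# plates profile
for a in (-.02,-.01,0,.01,.02):
    k=(abs(X-a)<.003)&(Y<-.10)&(Y>-.19)&(z>.05)
    b=np.arange(-.188,-.11,.004);print(a,[int(round(1e3*np.median(z[k&(Y>=q)&(Y<q+.004)]))) if (k&(Y>=q)&(Y<q+.004)).sum() else 0 for q in b])
k=(z>.068)&(z<.0745)&(Y>-.184)&(Y<-.136)&(abs(X)<.05)
for q in np.arange(-.1845,-.136,.0102):
    j=k&(Y>q+.001)&(Y<q+.009);print('plate X extent',np.round(np.percentile(X[j],[1,99]),4),j.sum(),np.round(np.median(z[j]),4))
E
```

```text
[0.55859123 0.03769544 0.22755443] [ 3.14092417  0.00322541 -0.1712704 ] [-0.26697773  0.86647757 -0.43694248] [ 0.01453946  0.07847613 -0.06801461] [-0.467  0.417  0.428  2.    -0.242  0.777 -1.639] axis-side1 [0.51424962 0.04536498]
ball 550 [-0.0941 -0.073 ] [-0.1689 -0.1463] [0.0858 0.1008]
handle ((559.0429077148438, 169.61578369140625), (10.899689674377441, 22.340097427368164), 48.09505081176758) phi 2.3935943510841877 theta 10.002776263274985 0.04427666729728785
-0.02 [73, 72, 72, 72, 73, 73, 72, 73, 72, 72, 304, 302, 299, 284, 285, 76, 76, 76, 75, 277]
-0.01 [72, 73, 73, 73, 73, 72, 72, 73, 314, 314, 309, 304, 299, 292, 285, 283, 274, 247, 248, 293]
0 [72, 73, 73, 73, 73, 73, 316, 317, 73, 73, 73, 73, 73, 75, 279, 77, 312, 309, 309, 307]
0.01 [72, 73, 73, 72, 73, 72, 72, 73, 72, 73, 73, 72, 72, 74, 76, 76, 76, 76, 68, 0]
0.02 [73, 73, 73, 72, 73, 72, 72, 72, 73, 73, 72, 73, 73, 73, 76, 76, 76, 76, 65, 0]
plate X extent [-0.0313  0.0279] 503 0.0727
plate X extent [-0.0292  0.0299] 519 0.0727
plate X extent [-0.0283  0.0307] 510 0.0726
plate X extent [-0.0291  0.0297] 512 0.0726
plate X extent [-0.0282  0.0307] 428 0.0726
```

View pics/w23b.png

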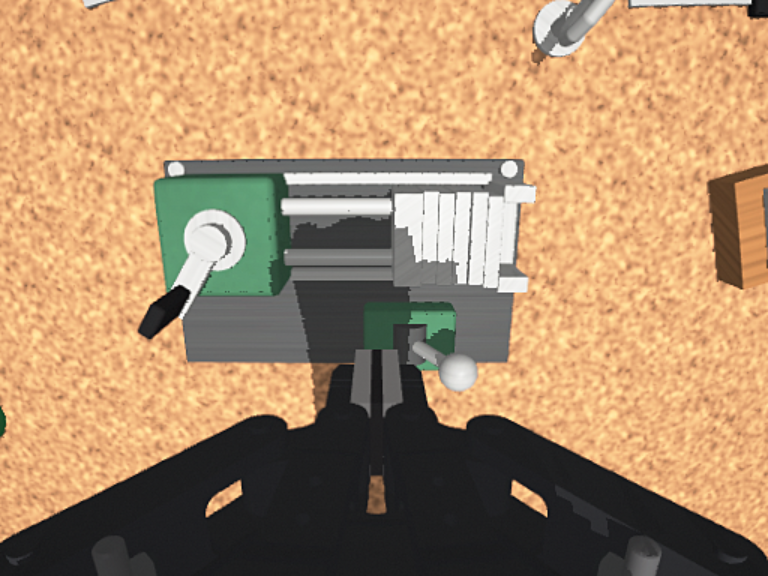

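```bash
python3 -c "
from h import *
print(arm.close_job())"
```

```text
the job is handed in; nothing more can be done
None
```

I stood the spare plate in the gap by the back stop, wound the crank clockwise to its end stop in three grips, then swung the lock lever fully over. I backed the arm clear and handed the job in at about 32 s.

My last checks with the wrist camera found nothing failing:

- **Crank:** it reads about 10.0 rad. The wrist torque rose to about 1.3 N m at the end of the last turn, as it should against the stop.
- **Plates:** all five tops are level, at 72–73 mm above the table. The plates are packed flush between stop and jaw, and each is within about 2 mm of the channel's middle.
- **Lock lever:** its tip moved about 57 mm, which is its full swing, and it pushed back at about 11 N at the end.
- **Force and contact:** nothing was touching the robot at the end. The highest wrist force I saw was about 12 N.

- **Camera disagreement:** the wrist and top cameras placed the clamp 2–3 mm apart. I set the spare by measuring it against the rails in the wrist view.
- **Not measured:** I did not re-measure the tall plate or the bystanders. The arm never worked against them, and those visible in the later pictures looked undisturbed.

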